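# Restock the twin spring dispenser with pocket tins

## Robot

A 7-joint arm with a two-finger parallel gripper is mounted at the origin on a cart in front of the work surface, level with it; the furniture and walls round the work are solid. World frame = base frame: x ahead of the robot, y to its left, z up, the work surface at z = 0. Lengths are in m, angles in rad, forces in N, time in s.
With the tool pointing down it reaches from about 0.425 to 0.925 m from the base axis. Payload 6.8 kg.
Tool frame: the origin (TCP) lies midway between the tips of the shut fingers; the grasp point (between the pads) lies 19 mm behind it; z points along the fingers, x is the direction in which the jaws open and shut, and the axes are right-handed (so a half turn about z gives the same grasp; the last joint's range is limited). The gripper opens to 85 mm and grips with 20 to 120 N. Pads are 22 mm wide; open, the fingers measure 114 mm over their backs; the gripper's body (76 mm by 85 mm) begins 54 mm behind the grasp point. The pads swing forward as they close: fully open they stand 13 mm farther back than shut.
Start: joints at [1.003, 0.477, 0.022, 1.555, -0.011, 1.109, -0.083], TCP at [0.3, -0.605, 0.231] pointing down, gripper open.
Joint ranges: [-2.96, 2.96], [-0.34, 2.1], [-1.41, 1.46], [0.24, 2.44], [-1.37, 4.51], [0.17, 1.92], [-2.96, 2.96]. Speed limits (rad/s): [2.39, 2.39, 3.14, 3.14, 3.14, 3.14, 3.14].

## Interface

Orientations are given as a unit quaternion [w, x, y, z].
In Python, from station import bot, imaging, nets gives the robot as it stands. The module is installed in compiled form; this text tells all that it offers.
- The arm moves only by the tool apply_moves, never from a script. Its argument "moves" is text: rows parted by semicolons, each of 7 numbers parted by spaces: the gripper command: -1 is fully open, 1 is shut, values between are in proportion, then the shift along the tool's x, y, z normalised to -1 to 1, where 1 is 120 mm, then the turn, a rotation vector about the tool's x, y, z normalised to -1 to 1, where 1 is 4 degrees. In form: hand dx dy dz rx ry rz; .... A call has 1 to 12 rows; each row shifts and turns the commanded pose from where the row before left it, along the tool's axes as they then stand; what a row does not reach is not made up. A row lasts 1/12 s, in which the tool goes at most 41.7 mm and 7.16 degrees, less where a joint would pass 70% of its speed; a pose out of reach is approached as far as the arm can. A call with a number of a shift or a turn outside -1 to 1 is refused whole. A call with a gripper value outside its range is refused whole. The fingers move at their own pace and stop on an object; "force" is the grip in N (left out, the last holds). Time passes only in rows, so rows that do not move let the fingers close. It gives the time, the measured TCP pose, the force and the opening at its end, in the units of the state.
- bot.get_obs(): the state, without advancing time (a new reading comes with each control period).
- imaging.read_camera(name): name is "scene" or "top" or "wrist"; returns a dict with "image" (420x560x3 uint8, red, green, blue), "fx", "fy", "cx", "cy" (pixels), "view" (4x4, takes a point from world to camera coordinates); the wrist camera has in their place "mount" (4x4, takes a point from camera to tool coordinates, whose origin is the TCP and whose axes are the tool frame's). Camera axes: x right, y down, z forward; pixel columns grow to the right and rows downward; lengths in m; the calibration is good to about 2 mm. The wrist camera is an equidistant fisheye: a pixel r from the principal point sees the ray r / f radians off the axis. A picture is of the moment at which its call begins: read the wrist's pose just before it. There is no depth.
- bot.hand_in(): hands the job in, once; it reports no verdict.
Trained networks look in a picture, given as the dict that the camera call returned (one of the last four; its "shot" number tells which), for a name from the list of things; names that differ only in an ending like _2 or _b are one class to them, and where a whole thing is asked for, a point or a joint stands for the part that bears it (a point fixed in the world has none). Each returns a list of dicts, best first, with "score" (0 to 1); they miss things now and then, are a little off and sometimes report something else, mostly with a low value. They report only what shows in the picture. A call takes as long as a camera call.
- nets.spot_in(picture, name): "rect" ([left, top, right, bottom] in pixels, round what is visible of it).
- nets.outline_of(picture, name): "region" (420x560 bool, what is visible of it) and "rect" ([left, top, right, bottom] in pixels, round what is visible of it).
- nets.spot_point(picture, name): "location" ([column, row] in pixels: a listed point, or the origin of a listed thing).
The state is a dict: "t": time; "q": joint angles; "joint_vel": joint speeds; "joint_torque": joint torques, N m; "eef_pos": TCP position; "tool_rot": TCP orientation; "contact_force": force on the tool from outside, world axes, zero at the start; "torque": the same for the moment, N m; "gripper_width": opening from 0.0 (shut) to 1.0 (fully open).
Only numpy, scipy, OpenCV 4.12 (cv2) and the standard library are available. Lean on these libraries where they do the work, as an engineer would, in place of code of your own. Each camera call takes 0.05 s, during which the arm holds its last target.

## Task

Restock the spring dispenser with the pocket tins that lie on the table: open its dust lid fully, put every large tin in the wide well and every small tin in the narrow one, pressing each down against the spring until the catches snap over it and hold it flush with the deck, then close the lid. Leave the other things on the table where they are.

Things in the scene. Friction and masses are not known exactly. Their poses are not given: they have to be found in the camera images.
- dispenser: Twin spring dispenser, a fixed metal box 116 mm deep (its x) by 178 mm wide (its y); its deck, with two round wells side by side, is 100 mm above the table. Origin at the centre of its underside; x points to its back (hinge side), z up. Round each well four domed guide pins stand 15 mm above the deck, and at its front and back is a black spring catch, 15 mm high and 15 mm wide.
- well_wide (a point): Centre of the mouth of the wide well (72 mm across, for the 68 mm tins, takes three) at deck level, at y = +40 mm in the dispenser; axes as the dispenser's. Its two catches slide outward; they are slippery, have bevelled tops and flat undersides at deck level, and reach 4.5 mm over a tin's edge. A tin set down between the pins rests on the bevels, its underside about 10 mm above the deck.
- well_narrow (a point): Centre of the mouth of the narrow well (64 mm across, for the 60 mm tins, takes three) at deck level, at y = -45 mm in the dispenser; catches and pins like the wide well's. A tin pressed down in the middle of its top pushes the catches aside; when its top is 1 to 4 mm below the deck they snap back over it and hold it and the pile under it, its top then flush with the deck.
- platform_wide (a joint): How far the white spring platform in the wide well has sunk, m: 0 empty (its top just below the deck), 0.024 for each tin held down, 0.080 at its stop. Spring 45 N/m with 2.7 N preload; with the catches, a tin takes about 6 to 12 N to press home. A tin that is not under the catches is pushed up again.
- platform_narrow (a joint): The same for the narrow well.
- dust_lid (a joint): Opening angle of the dispenser's clear dust lid, rad: 0 closed, 2.0 fully open, leaning back. Its hinge is stiff, so that it stays where it is left. It lies 19 mm above the deck and cannot close over a tin that stands proud.
- lid_grip (a point): Point to pinch on the lid's upright black fin grip (30 mm along x, 12 mm thick along y, 30 mm high, this point 12 mm below its top and 18 mm above the lid), in the middle of the lid near its front edge; moves with the lid. Pinched along the hinge axis (y), the fin can turn between the fingers while they keep pointing down.
- lid_hinge (a point): Point on the lid's hinge axis (along the dispenser's y) at the back edge of the deck; the lid grip circles it at a radius of 106 mm (98 mm in front of it and 40 mm above it when closed).
- large_tin_1: Plain metal round pocket tin, closed, of the larger size: 68 mm across and 24 mm high, about 70 g; origin at the centre of its underside, z up. May be absent.
- large_tin_2: Plain metal round pocket tin, closed, of the larger size: 68 mm across and 24 mm high, about 70 g; origin at the centre of its underside, z up. May be absent.
- small_tin_1: Plain metal round pocket tin, closed, of the smaller size: 60 mm across and 24 mm high, about 70 g; origin at the centre of its underside, z up. May be absent.
- small_tin_2: Plain metal round pocket tin, closed, of the smaller size: 60 mm across and 24 mm high, about 70 g; origin at the centre of its underside, z up. May be absent.
- small_tin_3: Plain metal round pocket tin, closed, of the smaller size: 60 mm across and 24 mm high, about 70 g; origin at the centre of its underside, z up. May be absent.
- lid_pile (a point): Foot of the fixed pile of tin lids that stands in the middle of the table, between the dispenser and the tins: 260 mm across, 180 mm high; this point is the centre of its underside. Carry things over it or round it. (A second lid pile, 260 mm high, and two big tins, 250 mm high together, stand farther back, beyond x = 0.72.)
- date_stamp: Bystander: hand stamp with a brown wooden knob, 32x48x62 mm; origin at its underside.
- ribbon_reel: Bystander: flat card spool of brown ribbon lying down, 85x77x18 mm; origin at its underside.
- sticker_roll: Bystander: white roll of stickers lying down, 66 mm across, 24 mm high; origin at its underside.
- open_tin: Bystander: open blue tin with chocolate in it, 153 mm across, 69 mm high; origin at its underside.
- timer: Bystander: white kitchen timer standing upright, 26x62x62 mm; origin at its underside.

How it is judged:
On the way, in this order (a step that is already met when the one before it is completed fails the run):
1. the dust lid has been opened (beyond 1.5 rad) (value of joint dust_lid above 1.5 rad), for 0.2 s.
2. every tin is held down in the well of its size, its top no more than 2.5 mm above the deck, nothing pressing on it (horizontal distance between each of large_tin_1, large_tin_2 and well_wide below 0.006 m and z of each of large_tin_1, large_tin_2 in the frame of well_wide below -0.0215 m and angle between each of large_tin_1, large_tin_2, small_tin_1, small_tin_2, small_tin_3's own z axis and vertical below 0.12 rad and horizontal distance between each of small_tin_1, small_tin_2, small_tin_3 and well_narrow below 0.006 m and z of each of small_tin_1, small_tin_2, small_tin_3 in the frame of well_narrow below -0.0215 m and contact force between the fingers and large_tin_1 below 0.5 N and contact force between the fingers and large_tin_2 below 0.5 N and contact force between the fingers and small_tin_1 below 0.5 N and contact force between the fingers and small_tin_2 below 0.5 N and contact force between the fingers and small_tin_3 below 0.5 N), for 0.4 s.
At the end, for the whole second after the job is handed in: Every tin is in the well of its size: its centre within 6 mm of the well's axis, its top no more than 2.5 mm above the deck, level within 0.12 rad and at rest; the dust lid is closed (within 0.06 rad) (horizontal distance between each of large_tin_1, large_tin_2 and well_wide below 0.006 m and z of each of large_tin_1, large_tin_2 in the frame of well_wide below -0.0215 m and angle between each of large_tin_1, large_tin_2, small_tin_1, small_tin_2, small_tin_3's own z axis and vertical below 0.12 rad and horizontal distance between each of small_tin_1, small_tin_2, small_tin_3 and well_narrow below 0.006 m and z of each of small_tin_1, small_tin_2, small_tin_3 in the frame of well_narrow below -0.0215 m and linear speed of each of large_tin_1, large_tin_2, small_tin_1, small_tin_2, small_tin_3 below 0.03 m/s and value of joint dust_lid below 0.06 rad); the robot touches nothing.
It fails at once if the date stamp is shifted by more than 4 cm (distance of date_stamp from where it was at the start of the episode above 0.04 m).
It fails at once if the ribbon reel is shifted by more than 4 cm (distance of ribbon_reel from where it was at the start of the episode above 0.04 m).
It fails at once if the sticker roll is shifted by more than 4 cm (distance of sticker_roll from where it was at the start of the episode above 0.04 m).
It fails at once if the open tin is shifted by more than 4 cm (distance of open_tin from where it was at the start of the episode above 0.04 m).
It fails at once if the timer is shifted by more than 4 cm (distance of timer from where it was at the start of the episode above 0.04 m).
Of large_tin_1, large_tin_2, small_tin_1, small_tin_2, small_tin_3 only 3 to 5 are there at a start; the rules pass over those that are not, and their reading is None.
At some moment in a run one of large_tin_1, large_tin_2, small_tin_1, small_tin_2, small_tin_3 may be knocked a few centimetres aside while the robot is not near it.
Once in a run the grip may slacken for a moment while it holds something.
It also fails if it takes over 210 s, if anything falls off the work surface, if the arm or the gripper's body presses on something with over 40 N, if the wrist force passes 120 N, or if a joint passes its speed limit or range.

## Working session

There is one attempt and no reset: what is moved stays moved. The work goes in short steps, Python scripts to look and compute and a tool call to move; the robot and the scene stay as the last step left them, time stands still between calls to the robot, and variables do not carry over. Pictures are saved under pics/ and viewed, and the job is handed in when it is done.

Besides the shell and the picture viewer there is one more tool, called after "Call:" as name(argument=value, ...) on one line, values as JSON. apply_moves: Moves the arm, as the interface text tells. Scaled input: -1 to 1 covers 120 mm each way for a shift and 4 degrees each way for a turn. Its arguments: {"type":"object","properties":{"moves":{"type":"string"},"force":{"type":"number"}},"required":["moves"]}

```bash
mkdir -p pics; ls
cat > h.py <<'E'
import numpy as np, cv2
from station import bot, imaging, nets
from scipy.spatial.transform import Rotation as R
def rot(q): return R.from_quat([q[1],q[2],q[3],q[0]]).as_matrix()
def ray(p,uv,obs=None):
    u,v=uv
    if "view" in p:
        V=np.array(p["view"]); d=np.array([(u-p["cx"])/p["fx"],(v-p["cy"])/p["fy"],1.])
        Rm=V[:3,:3]; o=-Rm.T@V[:3,3]; return o,Rm.T@d
    x=(u-p["cx"])/p["fx"]; y=(v-p["cy"])/p["fy"]; r=np.hypot(x,y)
    d=np.array([np.sin(r)*x/r,np.sin(r)*y/r,np.cos(r)]) if r>1e-9 else np.array([0,0,1.])
    M=np.array(p["mount"]); T=np.eye(4); T[:3,:3]=rot(obs["tool_rot"]); T[:3,3]=obs["eef_pos"]
    W=T@M; return W[:3,3],W[:3,:3]@d
def onz(p,uv,z,obs=None):
    o,d=ray(p,uv,obs); return o+d*(z-o[2])/d[2]
def proj(p,X,obs=None):
    X=np.asarray(X,float)
    if "view" in p:
        V=np.array(p["view"]); c=V[:3,:3]@X+V[:3,3]; return np.array([p["cx"]+p["fx"]*c[0]/c[2],p["cy"]+p["fy"]*c[1]/c[2]])
    M=np.array(p["mount"]); T=np.eye(4); T[:3,:3]=rot(obs["tool_rot"]); T[:3,3]=obs["eef_pos"]
    c=np.linalg.inv(T@M)@np.r_[X,1]; th=np.arctan2(np.hypot(c[0],c[1]),c[2]); ph=np.arctan2(c[1],c[0])
    return np.array([p["cx"]+p["fx"]*th*np.cos(ph),p["cy"]+p["fy"]*th*np.sin(ph)])
def save(p,n): cv2.imwrite(f"pics/{n}.png",cv2.cvtColor(p["image"],cv2.COLOR_RGB2BGR))
E
python3 - <<'E'
from h import *
o=bot.get_obs(); print(o)
for n in ["scene","top","wrist"]:
    p=imaging.read_camera(n); save(p,n+"0"); print(n,{k:v for k,v in p.items() if k!="image"})
    for k in ["dispenser","well_wide","well_narrow","lid_grip","lid_hinge","lid_pile","large_tin_1","small_tin_1","date_stamp","ribbon_reel","sticker_roll","open_tin","timer"]:
        z={"dispenser":0,"well_wide":.1,"well_narrow":.1,"lid_grip":.14,"lid_hinge":.1}.get(k,0)
        for r in nets.spot_point(p,k)[:5]:
            if r["score"]>.2: print(n,k,round(r["score"],2),np.round(r["location"]),np.round(onz(p,r["location"],z,o),3))
E
```

```text
pics
{'t': 0.0, 'q': array([ 1.00290207,  0.47777699,  0.02234807,  1.55644367, -0.01147661,
        1.10929397, -0.08310409]), 'joint_vel': array([ 0.00106908, -0.00278728, -0.00057572, -0.00259137, -0.00135079,
       -0.00186121,  0.00165316]), 'joint_torque': array([ 2.31116601e-04, -5.96451795e+01,  1.60783231e+00, -2.81192654e+01,
        1.24570553e-02,  9.45960899e-03,  3.03198567e-05]), 'eef_pos': array([ 0.29925748, -0.60438479,  0.23034466]), 'tool_rot': array([-4.04341276e-04,  8.49641414e-01, -5.27360089e-01, -8.00505609e-04]), 'contact_force': array([ 0.30803222, -0.23182785, -0.46524079]), 'torque': array([0.0180231 , 0.01105587, 0.00397646]), 'gripper_width': 0.9948254865667537}
scene {'fx': 506.63341526458345, 'fy': 506.63341526458345, 'cx': 284.0568146046424, 'cy': 203.90926825845227, 'view': array([[ 0.58571648, -0.8104793 ,  0.007714  , -0.31295798],
       [-0.40615198, -0.30172721, -0.86255508,  0.28844771],
       [ 0.70141056,  0.50207966, -0.50590437,  1.27686604],
       [ 0.        ,  0.        ,  0.        ,  1.        ]]), 'shot': 1}
scene dispenser 0.57 
[... 2510 characters left out ...]
6.] [0.384 0.056 0.   ]
top open_tin 0.79 [186. 142.] [0.713 0.235 0.   ]
top open_tin 0.33 [178. 241.] [0.448 0.248 0.   ]
top timer 0.55 [320. 146.] [ 0.707 -0.127  0.   ]
wrist {'fx': 325.19226210127806, 'fy': 325.19226210127806, 'cx': 282.9621711041195, 'cy': 211.62720778701487, 'mount': array([[ 9.99999224e-01,  8.78934266e-05, -1.24237004e-03,
        -6.33672370e-04],
       [ 3.11009014e-04,  9.48284031e-01,  3.17422905e-01,
        -8.18372300e-02],
       [ 1.20601905e-03, -3.17423045e-01,  9.48283268e-01,
        -1.42636051e-01],
       [ 0.00000000e+00,  0.00000000e+00,  0.00000000e+00,
         1.00000000e+00]]), 'shot': 3}
wrist date_stamp 0.68 [76. 59.] [ 0.328 -0.291  0.   ]
```

Run:
```python
import cv2
cv2.imwrite("pics/c.png",cv2.resize(cv2.imread("pics/top0.png")[90:330,90:430],None,fx=2.3,fy=2.3,interpolation=3))
```

```text
(no output)
```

View pics/c.png

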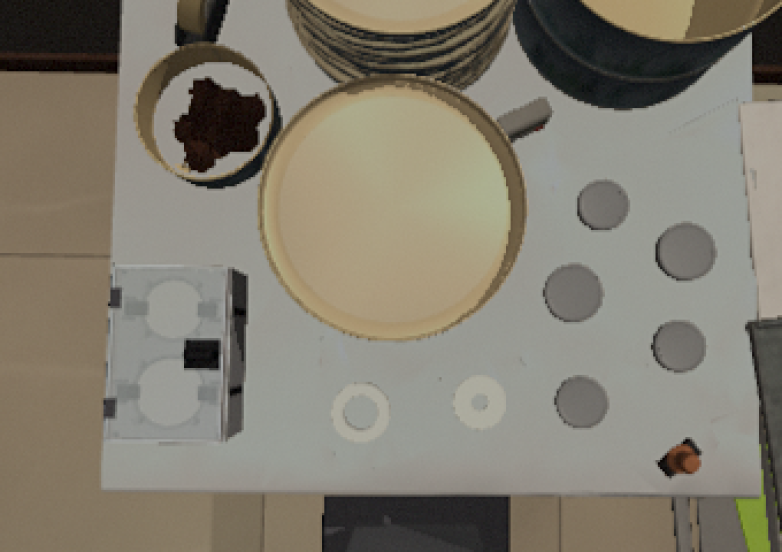

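View pics/scene0.png

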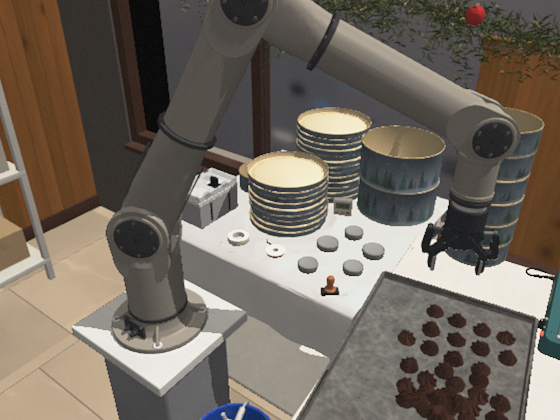

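Run:
```python
from h import *
o=bot.get_obs(); M=rot(o["tool_rot"]); print(np.degrees(np.arctan2(M[1,0],M[0,0])))
p=imaging.read_camera("top")
for n in ["large_tin_1","small_tin_1","dispenser"]:
    for r in nets.outline_of(p,n)[:6]:
        g=r["region"]
        if r["score"]<.3: continue
        c=cv2.findContours(g.astype(np.uint8),0,1)[0]; c=max(c,key=cv2.contourArea)
        ys,xs=np.nonzero(g); X=onz(p,(xs.mean(),ys.mean()),.014)
        s=np.linalg.norm(onz(p,(xs.mean()+1,ys.mean()),.02)-onz(p,(xs.mean(),ys.mean()),.02))
        print(n,round(r["score"],2),np.round(X,4),"dia mm",1000*s*2*np.sqrt(g.sum()/np.pi),r["rect"])
```

```text
-63.65868399300327
large_tin_1 0.75 [ 0.5168 -0.1749  0.014 ] dia mm 72.19033697544496 [323.1, 202.4, 354.1, 232.1]
large_tin_1 0.67 [ 0.5669 -0.3069  0.014 ] dia mm 67.36367236317776 [375.6, 188.0, 402.6, 213.1]
small_tin_1 0.89 [ 0.6189 -0.2101  0.014 ] dia mm 57.71949370260592 [343.7, 165.5, 365.5, 189.8]
small_tin_1 0.85 [ 0.3937 -0.1852  0.014 ] dia mm 61.87421039519975 [331.6, 252.5, 353.5, 276.6]
small_tin_1 0.82 [ 0.4576 -0.2962  0.014 ] dia mm 61.46320404442465 [372.4, 231.3, 397.8, 252.0]
small_tin_1 0.3 [0.4412 0.2728 0.014 ] dia mm 194.70127961260422 [135.7, 204.8, 198.8, 282.1]
dispenser 0.56 [0.4408 0.2736 0.014 ] dia mm 198.90149879208636 [134.1, 204.7, 200.3, 286.0]
```

Call:
apply_moves(moves="-1 0 0 -0.1 0 0 -1; -1 0 0 -0.1 0 0 -1; -1 0 0 -0.1 0 0 -1; -1 0 0 -0.1 0 0 -1; -1 0 0 -0.1 0 0 -1; -1 0 0 -0.1 0 0 -1; -1 0 0 0 0 0 -1; -1 0 0 0 0 0 -1; -1 0 0 0 0 0 -1; -1 0 0 0 0 0 -1; -1 0 0 0 0 0 -1; -1 0 0 0 0 0 -1", force=60)

```text
t: 3.3
eef_pos: [0.2995, -0.6049, 0.3033]
tool_rot: [0.0, 0.991, -0.135, -0.0]
contact_force: [0.2, -0.6, 0.2]
gripper_width: 1.002
```

Call:
apply_moves(moves="-1 0 0 0 0 0 -0.98; -1 0 0 0 0 0 -0.98; -1 0 0 0 0 0 -0.98; -1 0 0 0 0 0 -0.98; -1 0.2 -0.25 0 0 0 0; -1 0.2 -0.25 0 0 0 0; -1 0.2 -0.25 0 0 0 0; -1 0.2 -0.25 0 0 0 0; -1 0.2 -0.25 0 0 0 0; -1 0.2 -0.25 0 0 0 0; -1 0.2 -0.25 0 0 0 0; -1 0.2 -0.25 0 0 0 0")

```text
t: 4.3
eef_pos: [0.4923, -0.3633, 0.3036]
tool_rot: [0.0, 1.0, 0.0, 0.0]
contact_force: [0.5, -0.9, -0.1]
gripper_width: 1.002
```

Call:
apply_moves(moves="-1 0 -0.3 0 0 0 0; -1 0 -0.3 0 0 0 0; -1 0 -0.3 0 0 0 0; -1 0 -0.3 0 0 0 0; -1 0 -0.3 0 0 0 0; -1 0 -0.3 0 0 0 0; -1 0 -0.3 0 0 0 0; -1 0 -0.3 0 0 0 0; -1 0 -0.3 0 0 0 0; -1 0 -0.3 0 0 0 0; -1 0 -0.3 0 0 0 0; -1 0 -0.3 0 0 0 0")

```text
t: 5.3
eef_pos: [0.491, 0.0687, 0.3036]
tool_rot: [0.0, 1.0, 0.0, 0.0]
contact_force: [1.3, 0.2, -0.4]
gripper_width: 1.006
```

Call:
apply_moves(moves="-1 -0.1 -0.3 0 0 0 0; -1 -0.1 -0.3 0 0 0 0; -1 -0.1 -0.3 0 0 0 0; -1 -0.08 -0.27 0 0 0 0; -1 0 0 0 0 0 0; -1 0 0 0 0 0 0")

```text
t: 5.8
eef_pos: [0.4448, 0.2096, 0.3036]
tool_rot: [-0.0, 1.0, 0.003, 0.0]
contact_force: [1.4, -0.9, -0.2]
gripper_width: 1.002
```

```bash
cat > disp.py <<'E'
from h import *
import sys
o=bot.get_obs(); print(np.round(o["eef_pos"],4))
p=imaging.read_camera("wrist"); save(p,sys.argv[1])
for k,z in [("dispenser",0),("well_wide",.1),("well_narrow",.1),("lid_grip",.14),("lid_hinge",.1)]:
    for r in nets.spot_point(p,k)[:3]:
        if r["score"]>.2: print(k,round(r["score"],2),np.round(r["location"]),np.round(onz(p,r["location"],z,o),4))
E
python3 disp.py w1
```

```text
[0.4448 0.2096 0.3036]
dispenser 0.69 [284. 133.] [0.4459 0.2558 0.    ]
well_wide 0.62 [244. 140.] [0.4022 0.2565 0.1   ]
well_narrow 0.77 [323. 138.] [0.4874 0.2591 0.1   ]
lid_hinge 0.61 [283.  89.] [0.4445 0.3111 0.1   ]
lid_hinge 0.5 [324. 141.] [0.4879 0.2558 0.1   ]
```

View pics/w1.png

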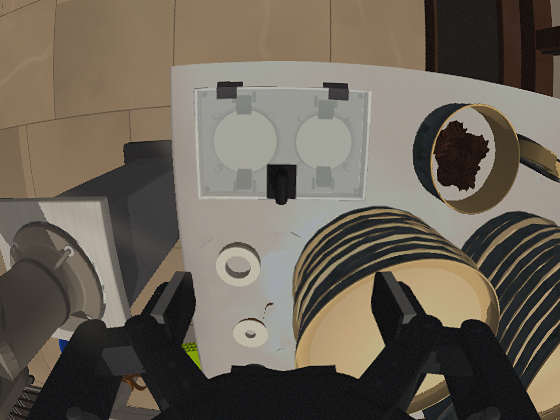

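Run:
```python
from h import *
o=bot.get_obs()
p=imaging.read_camera("wrist")
im=cv2.cvtColor(p["image"],cv2.COLOR_RGB2BGR)
cv2.imwrite("pics/w1z.png",cv2.resize(im[70:220,180:390],None,fx=3.8,fy=3.8,interpolation=2))
for X in [(.442,.2135,.14),(.442,.2135,.152),(.442,.1985,.152),(.442,.2285,.152),(.402,.256,.1),(.487,.256,.1),(.442,.312,.1)]: print(X,proj(p,X,o))
```

```text
(0.442, 0.2135, 0.14) [278.95115408 185.09543293]
(0.442, 0.2135, 0.152) [278.78768853 188.1621282 ]
(0.442, 0.1985, 0.152) [278.88535319 203.54760657]
(0.442, 0.2285, 0.152) [278.69384994 172.39599483]
(0.402, 0.256, 0.1) [241.67726208 137.83737774]
(0.487, 0.256, 0.1) [321.55605922 137.59768299]
(0.442, 0.312, 0.1) [279.02436624  84.81929939]
```

View pics/w1z.png

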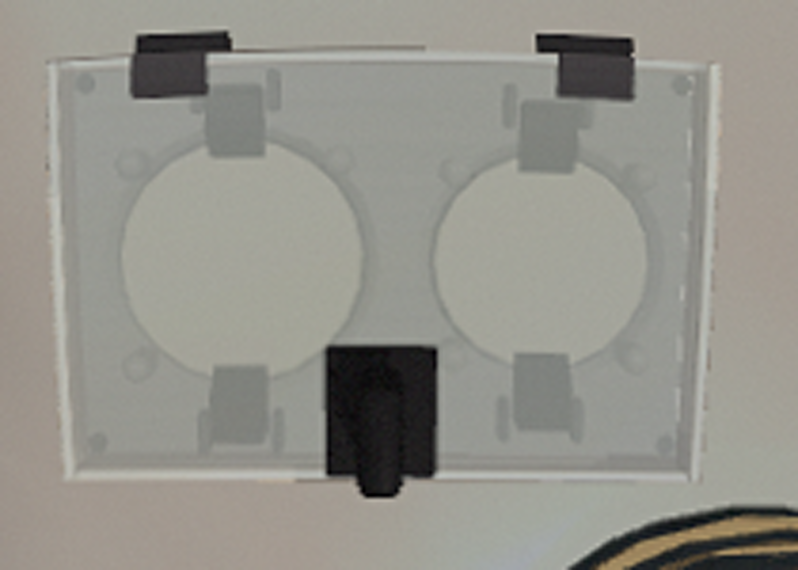

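Call:
apply_moves(moves="-1 -0.01 -0.045 0.3 0 0 0; -1 0 0 0.3 0 0 0; -1 0 0 0.3 0 0 0; -1 0 0 0.3 0 0 0; -1 0 0 0.2 0 0 0; 0 0 0 0.07 0 0 0; 1 0 0 0 0 0 0; 1 0 0 0 0 0 0; 1 0 0 0 0 0 0; 1 0 0 0 0 0 0; 1 0 0 0 0 0 0; 1 0 0 0 0 0 0", force=60)

```text
t: 7.15
eef_pos: [0.4431, 0.2134, 0.1284]
tool_rot: [0.0, 1.0, 0.0, -0.001]
contact_force: [-8.2, -2.5, 12.3]
gripper_width: 0.132
```

```bash
python3 disp.py w2
```

```text
[0.4431 0.2134 0.1284]
dispenser 0.94 [282. 155.] [0.4421 0.2554 0.    ]
well_wide 0.87 [208. 182.] [0.402  0.2557 0.1   ]
lid_hinge 0.95 [282.  75.] [0.4425 0.3127 0.1   ]
```

View pics/w2.png

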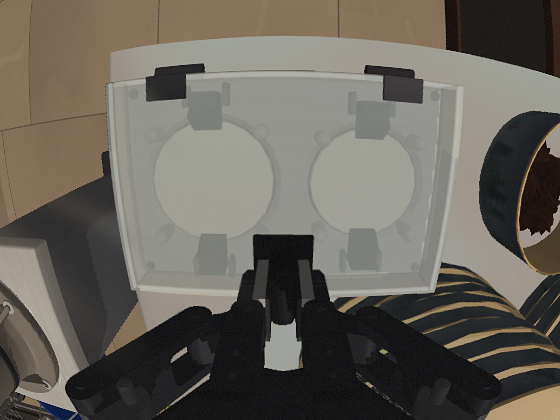

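Run:
```python
import numpy as np
r=.110;a=.441+np.linspace(0,2.0,25)
f=r*np.cos(a);u=r*np.sin(a)
for i in range(24): print(i,"dy %.3f dz %.3f"%((f[i+1]-f[i])/.12,-(u[i+1]-u[i])/.12))
```

```text
0 dy -0.035 dz -0.068
1 dy -0.041 dz -0.064
2 dy -0.046 dz -0.061
3 dy -0.051 dz -0.057
4 dy -0.056 dz -0.052
5 dy -0.060 dz -0.048
6 dy -0.064 dz -0.042
7 dy -0.067 dz -0.037
8 dy -0.070 dz -0.031
9 dy -0.072 dz -0.025
10 dy -0.074 dz -0.019
11 dy -0.075 dz -0.013
12 dy -0.076 dz -0.007
13 dy -0.076 dz -0.000
14 dy -0.076 dz 0.006
15 dy -0.075 dz 0.012
16 dy -0.074 dz 0.019
17 dy -0.072 dz 0.025
18 dy -0.070 dz 0.031
19 dy -0.067 dz 0.036
20 dy -0.064 dz 0.042
21 dy -0.060 dz 0.047
22 dy -0.056 dz 0.052
23 dy -0.052 dz 0.056
```

Call:
apply_moves(moves="1 0 -0.035 -0.068 0 0 0; 1 0 -0.041 -0.064 0 0 0; 1 0 -0.046 -0.061 0 0 0; 1 0 -0.051 -0.057 0 0 0; 1 0 -0.056 -0.052 0 0 0; 1 0 -0.06 -0.048 0 0 0; 1 0 -0.064 -0.042 0 0 0; 1 0 -0.067 -0.037 0 0 0")

```text
t: 8.12
eef_pos: [0.4433, 0.262, 0.1784]
tool_rot: [0.002, 1.0, -0.0, -0.001]
contact_force: [-4.9, -5.4, -6.2]
gripper_width: 0.125
```

```bash
python3 disp.py w3
```

```text
[0.4433 0.262  0.1784]
dispenser 0.77 [283. 193.] [0.4425 0.2567 0.    ]
well_wide 0.46 [284. 192.] [0.4435 0.2849 0.1   ]
lid_grip 0.6 [282. 297.] [0.4423 0.2239 0.14  ]
lid_hinge 0.91 [285. 152.] [0.4445 0.313  0.1   ]
```

View pics/w3.png

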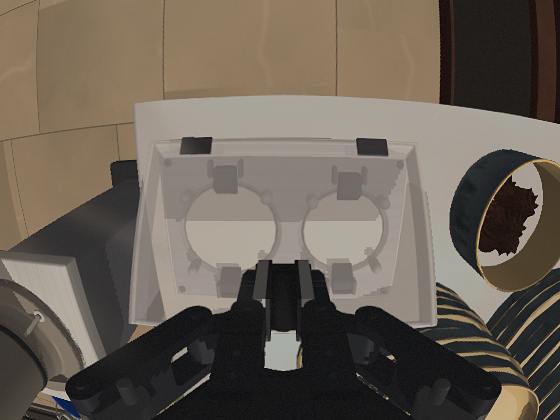

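Lid is following: hinge at about (285,152), the fin is held. Continue.

Call:
apply_moves(moves="1 0 -0.07 -0.031 0 0 0; 1 0 -0.072 -0.025 0 0 0; 1 0 -0.074 -0.019 0 0 0; 1 0 -0.075 -0.013 0 0 0; 1 0 -0.076 -0.007 0 0 0; 1 0 -0.076 0 0 0 0; 1 0 -0.076 0.006 0 0 0; 1 0 -0.075 0.012 0 0 0; 1 0 -0.074 0.019 0 0 0; 1 0 -0.072 0.025 0 0 0")

```text
t: 9.25
eef_pos: [0.444, 0.3517, 0.1833]
tool_rot: [0.001, 1.0, 0.0, -0.0]
contact_force: [-4.1, -6.7, 2.3]
gripper_width: 0.125
```

Call:
apply_moves(moves="1 0 -0.07 0.031 0 0 0; 1 0 -0.067 0.036 0 0 0; 1 0 -0.064 0.042 0 0 0; 1 0 -0.06 0.047 0 0 0; 1 0 -0.056 0.052 0 0 0; 1 0 -0.03 0.03 0 0 0")

```text
t: 9.75
eef_pos: [0.4444, 0.3951, 0.1549]
tool_rot: [-0.0, 1.0, 0.001, 0.0]
contact_force: [-5.1, -2.9, 4.9]
gripper_width: 0.127
```

```bash
python3 disp.py w4
```

```text
[0.4444 0.3951 0.1549]
lid_grip 0.66 [284. 338.] [0.4451 0.3417 0.14  ]
```

View pics/w4.png

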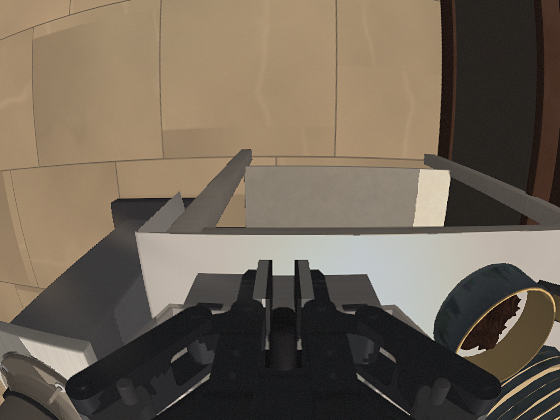

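Call:
apply_moves(moves="0 0 0 0 0 0 0; 0 0 0 0 0 0 0; 0 0 0 0 0 0 0; 0 0 -0.05 -0.1 0 0 0; 0 0 0 -0.3 0 0 0; 0 0 0 -0.3 0 0 0; 0 0 0 -0.3 0 0 0; 0 0 0 -0.3 0 0 0; -1 0 0.3 0 0 0 0; -1 0 0.3 0 0 0 0; -1 0 0.3 0 0 0 0; -1 0 0.3 0 0 0 0")

```text
t: 11.05
eef_pos: [0.4448, 0.2541, 0.31]
tool_rot: [-0.0, 1.0, 0.0, 0.001]
contact_force: [0.8, -0.7, 0.3]
gripper_width: 1.004
```

Call:
apply_moves(moves="-1 0 0.2 0 0 0 0; -1 0 0 0 0 0 0; -1 0 0 0 0 0 0")

```text
t: 11.3
eef_pos: [0.4453, 0.2302, 0.3101]
tool_rot: [0.0, 1.0, -0.002, 0.001]
contact_force: [-0.0, -0.0, 0.3]
gripper_width: 1.0
```

```bash
python3 disp.py w5
```

```text
[0.4453 0.2302 0.3101]
dispenser 0.93 [285. 149.] [0.4486 0.2535 0.    ]
well_wide 0.96 [244. 158.] [0.4021 0.2569 0.1   ]
well_wide 0.35 [242. 270.] [0.3943 0.1181 0.1   ]
well_wide 0.27 [279. 107.] [0.4418 0.3126 0.1   ]
well_narrow 0.59 [323. 159.] [0.4896 0.2559 0.1   ]
lid_grip 0.89 [281.  28.] [0.4443 0.3901 0.14  ]
lid_hinge 0.62 [280. 105.] [0.4429 0.3142 0.1   ]
```

View pics/w5.png

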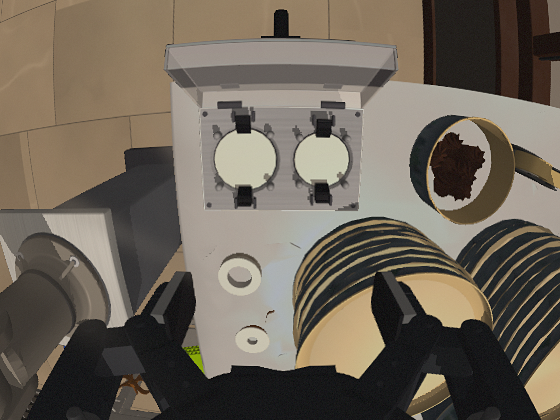

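Run:
```python
from h import *
from scipy.optimize import least_squares
o=bot.get_obs(); p=imaging.read_camera("wrist"); im=p["image"].astype(int)
m=(im.min(2)>185).astype(np.uint8)
for name,(u,v),r0 in [("wide",(244,159),.036),("narrow",(322,160),.032)]:
    n,l,s,c=cv2.connectedComponentsWithStats(m); k=l[v,u]; print(name,s[k],c[k])
    co=max(cv2.findContours((l==k).astype(np.uint8),0,1)[0],key=cv2.contourArea)[:,0]
    P=np.array([onz(p,q+0.0,.099,o)[:2] for q in co])
    f=lambda t:np.hypot(P[:,0]-t[0],P[:,1]-t[1])-t[2]
    t=least_squares(f,[*P.mean(0),r0],loss="soft_l1",f_scale=.0007).x; print(np.round(t,4),np.round(onz(p,c[k],.099,o),4))
print(onz(p,(237,110),.1,o))
im=cv2.cvtColor(p["image"],cv2.COLOR_RGB2BGR)
cv2.imwrite("pics/w5z.png",cv2.resize(im[80:220,180:380],None,fx=4,fy=4,interpolation=2))
```

```text
wide [     0      0    560    420 235141] [279.51700469 209.49670198]
[0.4332 0.0439 0.4794] [0.44   0.2002 0.099 ]
narrow [     0      0    560    420 235141] [279.51700469 209.49670198]
[0.4332 0.0439 0.4794] [0.44   0.2002 0.099 ]
[0.39433017 0.31281153 0.1       ]
```

View pics/w5z.png

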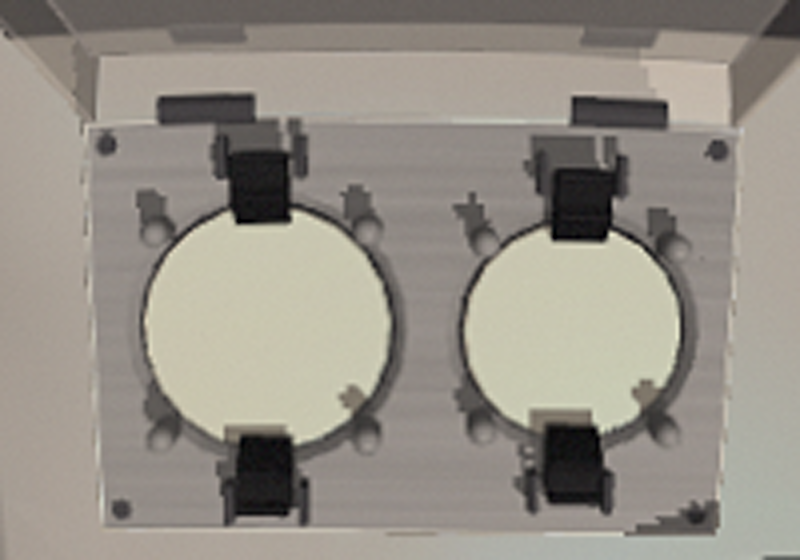

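Run:
```python
from h import *
from scipy.optimize import least_squares
o=bot.get_obs(); p=imaging.read_camera("wrist"); im=p["image"].astype(int)
print(im[160,244],im[160,283],im[160,322])
ref=im[160,244]
m=(np.abs(im-ref).max(2)<22).astype(np.uint8); m=cv2.morphologyEx(m,cv2.MORPH_OPEN,np.ones((3,3)))
n,l,s,c=cv2.connectedComponentsWithStats(m,connectivity=4)
for name,(u,v),r0 in [("wide",(244,160),.036),("narrow",(322,160),.032)]:
    k=l[v,u]; print(name,s[k])
    co=max(cv2.findContours((l==k).astype(np.uint8),0,1)[0],key=cv2.contourArea)[:,0]
    P=np.array([onz(p,q+0.0,.099,o)[:2] for q in co])
    f=lambda t:np.hypot(P[:,0]-t[0],P[:,1]-t[1])-t[2]
    t=least_squares(f,[*P.mean(0),r0],loss="soft_l1",f_scale=.0005).x; print(np.round(t,4))
g=lambda a,b:np.round(onz(p,(a/4+180,b/4+80),.1,o)[:2],4)
print([g(*q) for q in [(105,146),(717,150),(121,509),(696,513)]])
```

```text
[199 197 174] [149 142 137] [200 198 176]
wide [ 217  133   60   57 2648]
[0.4029 0.2558 0.0327]
narrow [ 297  138   53   49 1981]
[0.4878 0.2555 0.0286]
[array([0.3602, 0.3067]), array([0.5267, 0.3059]), array([0.3598, 0.2029]), array([0.526 , 0.2021])]
```

Call:
apply_moves(moves="-1 0.03 0.3 0 0 0 0; -1 0.03 0.3 0 0 0 0; -1 0.03 0.3 0 0 0 0; -1 0.03 0.3 0 0 0 0; -1 0.03 0.3 0 0 0 0; -1 0.03 0.3 0 0 0 0; -1 0.03 0.3 0 0 0 0; -1 0.03 0.3 0 0 0 0; -1 0 0.3 0 0 0 0; -1 0 0.3 0 0 0 0; -1 0 0.3 0 0 0 0; -1 0 0.2 0 0 0 0")

```text
t: 12.7
eef_pos: [0.473, -0.1918, 0.3097]
tool_rot: [0.001, 1.0, -0.001, -0.0]
contact_force: [-0.5, -1.0, -0.3]
gripper_width: 1.002
```

Call:
apply_moves(moves="-1 0 0.1 0.1 0 0 0; -1 0 0 0 0 0 0; -1 0 0 0 0 0 0")

```text
t: 12.95
eef_pos: [0.473, -0.199, 0.2965]
tool_rot: [-0.001, 1.0, 0.0, -0.001]
contact_force: [-0.8, 0.5, 0.2]
gripper_width: 1.0
```

```bash
cat > tins.py <<'E'
from h import *
import sys
from scipy.optimize import least_squares
o=bot.get_obs(); print(np.round(o["eef_pos"],4),o["t"])
p=imaging.read_camera("wrist"); save(p,sys.argv[1])
def fit(reg,r):
    # best cylinder whose projected silhouette matches region's contour
    co=max(cv2.findContours(reg.astype(np.uint8),0,1)[0],key=cv2.contourArea)[:,0]
    ys,xs=np.nonzero(reg); c=onz(p,(xs.mean(),ys.mean()),.014,o)
    A=np.linspace(0,2*np.pi,48,endpoint=False)
    best=None
    from scipy.optimize import minimize
    def cost(t):
        pts=np.array([proj(p,(t[0]+r*np.cos(a),t[1]+r*np.sin(a),z),o) for z in (0,.024) for a in A],np.float32)
        h=cv2.convexHull(pts); m=np.zeros(reg.shape,np.uint8)
        d=[cv2.pointPolygonTest(h,(float(q[0]),float(q[1])),True) for q in co]
        return np.mean(np.abs(d))
    s=minimize(cost,c[:2],method="Nelder-Mead",options=dict(xatol=1e-4,fatol=1e-3,initial_simplex=[c[:2],c[:2]+[.004,0],c[:2]+[0,.004]]))
    return s.x,s.fun
for n in ["large_tin_1","small_tin_1"]:
    for r in nets.outline_of(p,n)[:4]:
        if r["score"]<.3 or r["region"].sum()<50: continue
        out=[fit(r["region"],R_) for R_ in (.034,.030)]
        print(n,round(r["score"],2),np.round(r["rect"]),[(np.round(x,4).tolist(),round(f,2)) for x,f in out])
E
python3 tins.py t1
```

```text
[ 0.473  -0.199   0.2965] 12.95
large_tin_1 0.9 [289. 126. 341. 177.] [([0.5141, -0.1741], np.float64(0.95)), ([0.5146, -0.174], np.float64(2.04))]
large_tin_1 0.81 [320. 215. 371. 265.] [([0.564, -0.3059], np.float64(1.5)), ([0.5637, -0.3031], np.float64(1.03))]
small_tin_1 0.87 [250. 217. 293. 258.] [([0.4608, -0.2929], np.float64(4.0)), ([0.4551, -0.297], np.float64(1.43))]
small_tin_1 0.61 [199.   0. 223.   3.] [([0.3761, 0.0682], np.float64(1.12)), ([0.3758, 0.0641], np.float64(1.15))]
small_tin_1 0.59 [201. 136. 245. 182.] [([0.3976, -0.182], np.float64(3.86)), ([0.3925, -0.1838], np.float64(1.14))]
small_tin_1 0.59 [366. 155. 410. 201.] [([0.6189, -0.2145], np.float64(3.8)), ([0.6178, -0.2097], np.float64(1.32))]
```

View pics/t1.png

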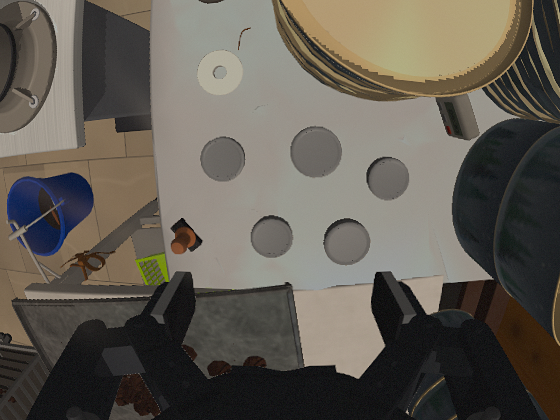

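Call:
apply_moves(moves="-1 -0.12 -0.02 0.28 0 0 0; -1 -0.12 -0.02 0.28 0 0 0; -1 -0.12 -0.02 0.28 0 0 0; -1 -0.12 -0.02 0.28 0 0 0; -1 -0.12 -0.02 0.28 0 0 0; -1 -0.07 -0.025 0.28 0 0 0; -1 0 0 0.28 0 0 0; -1 0 0 0 0 0 0; -1 0 0 0 0 0 0")

```text
t: 13.85
eef_pos: [0.3928, -0.1838, 0.0623]
tool_rot: [-0.001, 1.0, 0.001, -0.001]
contact_force: [0.8, 1.0, 0.2]
gripper_width: 0.998
```

```bash
python3 tins.py t2
```

```text
[ 0.3928 -0.1838  0.0623] 13.85
large_tin_1 0.57 [411. 175. 503. 272.] [([0.5172, -0.1759], np.float64(2.38)), ([0.5143, -0.1742], np.float64(2.28))]
large_tin_1 0.56 [227.   0. 334. 103.] [([0.3903, -0.0648], np.float64(7.48)), ([0.3903, -0.0694], np.float64(1.11))]
small_tin_1 0.68 [514. 224. 560. 297.] [([0.6226, -0.2136], np.float64(6.41)), ([0.6192, -0.2104], np.float64(3.71))]
small_tin_1 0.61 [234. 192. 332. 285.] [([0.3914, -0.1902], np.float64(7.18)), ([0.392, -0.1856], np.float64(2.13))]
```

View pics/t2.png

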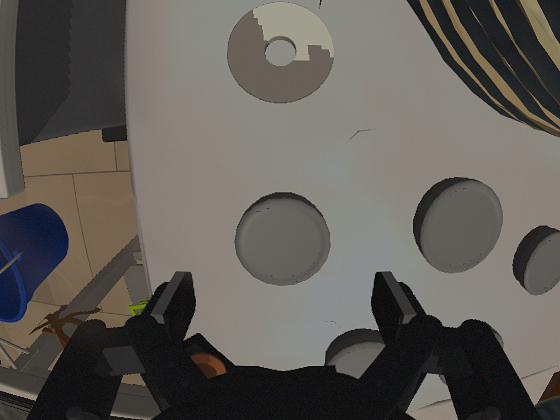

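Call:
apply_moves(moves="-1 0 0.01 0.25 0 0 0; -1 0 0 0.25 0 0 0; -1 0 0 0.05 0 0 0; 1 0 0 0 0 0 0; 1 0 0 0 0 0 0; 1 0 0 0 0 0 0; 1 0 0 0 0 0 0; 1 0 0 0 0 0 0; 1 0 0 0 0 0 0", force=60)

```text
t: 14.75
eef_pos: [0.3942, -0.1868, -0.0013]
tool_rot: [0.001, 1.0, 0.0, 0.001]
contact_force: [-0.6, 1.6, 7.0]
gripper_width: 0.679
```

Call:
apply_moves(moves="1 0 0 -0.1 0 0 0; 1 0 0 -0.2 0 0 0; 1 0 0 -0.3 0 0 0; 1 0 0 0 0 0 0")

```text
t: 15.08
eef_pos: [0.3968, -0.1878, 0.0747]
tool_rot: [0.002, 1.0, 0.0, 0.005]
contact_force: [1.0, -0.7, -0.9]
gripper_width: 0.684
```

```bash
python3 disp.py g1
python3 - <<'E'
from h import *
im=cv2.imread("pics/g1.png"); cv2.imwrite("pics/g1z.png",cv2.resize(im[180:330,180:390],None,fx=3.5,fy=3.5))
E
```

```text
[ 0.3968 -0.1878  0.0747]
```

View pics/g1z.png

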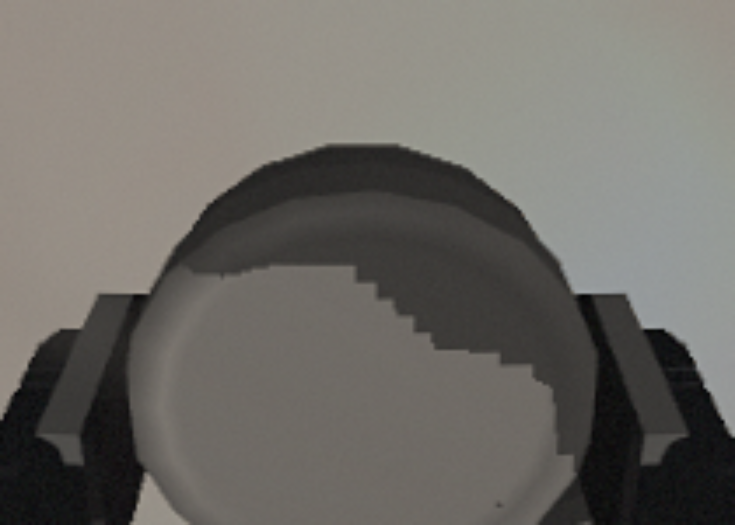

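```bash
cat > held.py <<'E'
from h import *
from scipy.optimize import fsolve
import sys
p=imaging.read_camera("wrist")
r,rb,rt=map(float,sys.argv[1:4]); x=float(sys.argv[4]) if len(sys.argv)>4 else 0
M=np.linalg.inv(np.array(p["mount"]))
def row(X):
    c=M@np.r_[X,1]; th=np.arctan2(np.hypot(c[0],c[1]),c[2]); ph=np.arctan2(c[1],c[0]); return p["cy"]+p["fy"]*th*np.sin(ph)
print(fsolve(lambda t:[row((0,t[0]-r,t[1]))-rb,row((0,t[0]-r,t[1]-.024))-rt],[0,-.005]))
for zb in (-.008,-.006,-.004,-.002,0,.002): print(zb,[round(float(fsolve(lambda y:row((0,y[0]-r,zz))-rr,0)[0]),4) for zz,rr in ((zb,rb),(zb-.024,rt))])
E
python3 held.py .03 220.9 234
```

```text
[0.02560807 0.07048049]
-0.008 [-0.0031, -0.0067]
-0.006 [-0.0023, -0.0059]
-0.004 [-0.0016, -0.0051]
-0.002 [-0.0009, -0.0042]
0 [-0.0001, -0.0034]
0.002 [0.0006, -0.0026]
```

Call:
apply_moves(moves="1 0.1 0 -0.3 0 0 0; 1 0.15 0 -0.3 0 0 0; 1 0.15 0 -0.3 0 0 0; 1 0.15 0 -0.3 0 0 0; 1 0.15 0 -0.2 0 0 0; 1 0.05 -0.2 0 0 0 0; 1 0 -0.3 0 0 0 0; 1 0 -0.3 0 0 0 0; 1 0 -0.3 0 0 0 0; 1 0 -0.3 0 0 0 0; 1 0 -0.3 0 0 0 0; 1 0 -0.3 0 0 0 0")

```text
t: 16.43
eef_pos: [0.4821, 0.0552, 0.2357]
tool_rot: [0.0, 1.0, 0.0, -0.001]
contact_force: [-0.2, -0.3, -1.1]
gripper_width: 0.682
```

Call:
apply_moves(moves="1 0 -0.3 0 0 0 0; 1 0 -0.3 0 0 0 0; 1 0 -0.3 0 0 0 0; 1 0 -0.3 0 0 0 0; 1 0 -0.3 0 0 0 0; 1 0 -0.15 0 0 0 0; 1 0 0 0 0 0 0; 1 0 0 0 0 0 0")

```text
t: 17.1
eef_pos: [0.4819, 0.2525, 0.2354]
tool_rot: [0.0, 1.0, 0.002, -0.001]
contact_force: [0.5, -0.8, -1.1]
gripper_width: 0.68
```

Call:
apply_moves(moves="1 0.05 -0.018 0.2 0 0 0; 1 0 0 0.25 0 0 0; 1 0 0 0.25 0 0 0; 1 0 0 0.1 0 0 0; 1 0 0 0 0 0 0; 1 0 0 0 0 0 0")

```text
t: 17.6
eef_pos: [0.4889, 0.2529, 0.1406]
tool_rot: [0.0, 1.0, -0.0, -0.001]
contact_force: [0.4, 0.2, -0.2]
gripper_width: 0.678
```

```bash
python3 disp.py g2
```

```text
[0.4889 0.2529 0.1406]
dispenser 0.66 [234. 197.] [0.4442 0.2549 0.    ]
well_wide 0.96 [151. 239.] [0.4027 0.2551 0.1   ]
lid_hinge 0.94 [204. 148.] [0.4435 0.3127 0.1   ]
```

View pics/g2.png

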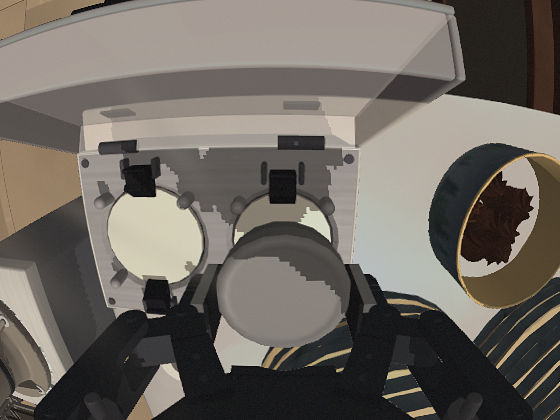

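Call:
apply_moves(moves="1 -0.005 -0.012 0.1 0 0 0; 1 0 0 0.1 0 0 0; 1 0 0 0.03 0 0 0; 1 0 0 0 0 0 0; 1 0 0 0 0 0 0")

```text
t: 18.32
eef_pos: [0.4881, 0.2556, 0.1128]
tool_rot: [0.0, 1.0, 0.0, -0.0]
contact_force: [-1.4, -1.4, 8.4]
gripper_width: 0.683
```

Call:
apply_moves(moves="0 0 0 0 0 0 0; -1 0 0 0 0 0 0; -1 0 0 0 0 0 0; -1 0 0 0 0 0 0; -1 0 0 -0.1 0 0 0; -1 0 0 -0.3 0 0 0; -1 0 0 -0.3 0 0 0; -1 0 0 0 0 0 0; -1 0 0 0 0 0 0")

```text
t: 19.07
eef_pos: [0.4895, 0.2562, 0.1998]
tool_rot: [-0.001, 1.0, 0.0, 0.002]
contact_force: [0.9, -0.8, 0.1]
gripper_width: 1.0
```

```bash
python3 disp.py g3
```

```text
[0.4895 0.2562 0.1998]
dispenser 0.73 [239. 187.] [0.4423 0.2527 0.    ]
dispenser 0.36 [188.  29.] [0.3897 0.428  0.    ]
well_wide 0.79 [177. 217.] [0.4026 0.2532 0.1   ]
well_narrow 0.55 [218. 142.] [0.4411 0.3136 0.1   ]
lid_grip 0.79 [190.  29.] [0.4313 0.3914 0.14  ]
lid_hinge 0.68 [224. 143.] [0.445 0.312 0.1  ]
lid_hinge 0.43 [281. 211.] [0.4883 0.2582 0.1   ]
```

View pics/g3.png

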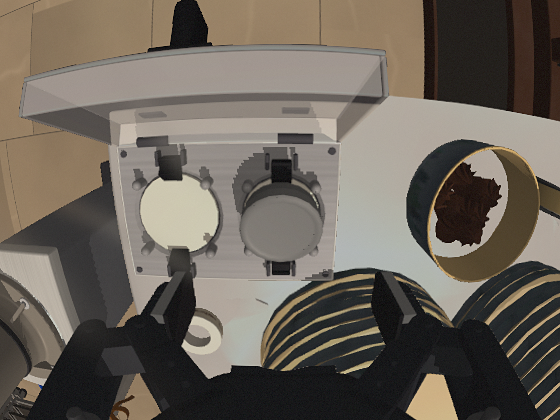

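Call:
apply_moves(moves="1 -0.01 0.01 0 0 0 0; 1 0 0 0 0 0 0; 1 0 0 0 0 0 0; 1 0 0 0 0 0 0; 1 0 0 0.2 0 0 0; 1 0 0 0.25 0 0 0; 1 0 0 0.08 0 0 0; 1 0 0 0.08 0 0 0; 1 0 0 0.08 0 0 0; 1 0 0 0.08 0 0 0; 1 0 0 0 0 0 0")

```text
t: 20.28
eef_pos: [0.487, 0.2539, 0.104]
tool_rot: [0.0, 1.0, 0.0, -0.0]
contact_force: [-0.1, -1.4, -0.3]
gripper_width: 0.003
```

```bash
python3 disp.py g4
```

```text
[0.487  0.2539 0.104 ]
dispenser 0.91 [231. 210.] [0.4451 0.2553 0.    ]
lid_hinge 0.84 [188. 156.] [0.4428 0.3144 0.1   ]
```

View pics/g4.png

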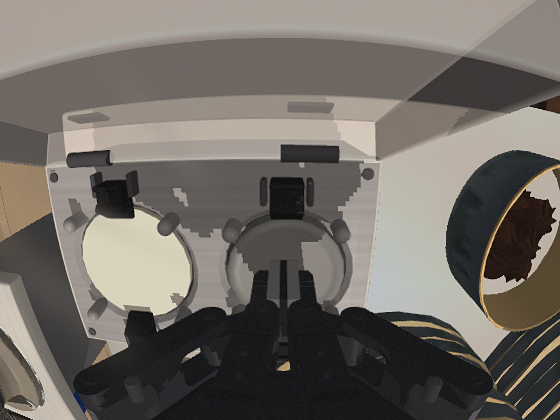

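Call:
apply_moves(moves="1 0 0 -0.2 0 0 0; -1 0 0 -0.3 0 0 0; -1 0 0 -0.3 0 0 0; -1 0 0 0 0 0 0; -1 0 0 0 0 0 0")

```text
t: 21.0
eef_pos: [0.4883, 0.2551, 0.2031]
tool_rot: [-0.001, 1.0, 0.0, 0.002]
contact_force: [-0.4, -0.8, -1.2]
gripper_width: 0.567
```

```bash
python3 disp.py g5
```

```text
[0.4883 0.2551 0.2031]
dispenser 0.82 [243. 182.] [0.4455 0.2565 0.    ]
well_wide 0.97 [181. 213.] [0.4043 0.2546 0.1   ]
lid_grip 0.8 [195.  28.] [0.4327 0.3915 0.14  ]
lid_hinge 0.88 [224. 140.] [0.4436 0.3134 0.1   ]
```

View pics/g5.png

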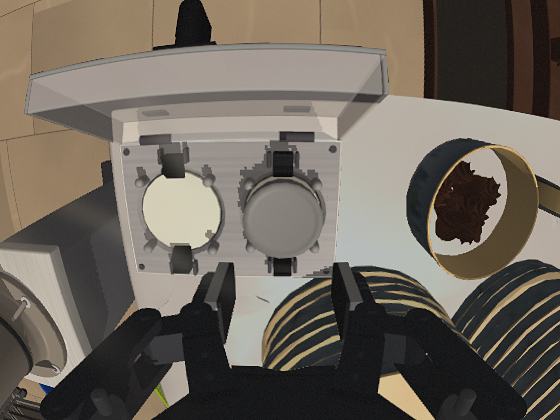

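Call:
apply_moves(moves="1 0 0 0.15 0 0 0; 1 0 0 0.15 0 0 0; 1 0 0 0.05 0 0 0; 1 0 0 0.05 0 0 0; 1 0 0 0.08 0 0 0; 1 0 0 0.08 0 0 0; 1 0 0 0.08 0 0 0; 1 0 0 0.08 0 0 0; 1 0 0 0.08 0 0 0; 1 0 0 0.05 0 0 0; 1 0 0 0.04 0 0 0; 1 0 0 0 0 0 0")

```text
t: 22.3
eef_pos: [0.4868, 0.2539, 0.0929]
tool_rot: [0.0, 1.0, 0.0, -0.0]
contact_force: [-1.5, -0.2, 3.9]
gripper_width: 0.004
```

Call:
apply_moves(moves="1 0 0 -0.05 0 0 0; 1 0 0 -0.15 0 0 0; -1 0 0 -0.3 0 0 0; -1 0 0 -0.3 0 0 0; -1 0 0 -0.1 0 0 0; -1 0 0 0 0 0 0")

```text
t: 22.8
eef_pos: [0.4888, 0.2554, 0.2061]
tool_rot: [-0.002, 1.0, 0.0, 0.003]
contact_force: [0.9, -0.2, -0.3]
gripper_width: 0.564
```

```bash
python3 disp.py g6
```

```text
[0.4888 0.2554 0.2061]
dispenser 0.94 [243. 183.] [0.4454 0.2554 0.    ]
well_wide 0.62 [178. 215.] [0.4011 0.2526 0.1   ]
lid_grip 0.58 [195.  32.] [0.4324 0.3897 0.14  ]
lid_hinge 0.75 [226. 141.] [0.4452 0.3126 0.1   ]
```

View pics/g6.png

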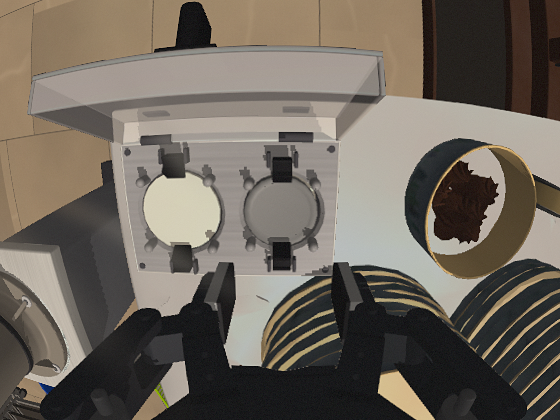

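Call:
apply_moves(moves="-1 0 0 -0.25 0 0 0; -1 0 0.3 0 0 0 0; -1 0 0.3 0 0 0 0; -1 0 0.3 0 0 0 0; -1 0 0.3 0 0 0 0; -1 0 0.3 0 0 0 0; -1 0 0.3 0 0 0 0; -1 0 0.3 0 0 0 0; -1 0 0.3 0 0 0 0; -1 0 0.3 0 0 0 0; -1 0 0.3 0 0 0 0; -1 0 0.3 0 0 0 0")

```text
t: 24.1
eef_pos: [0.4863, -0.1436, 0.2309]
tool_rot: [-0.0, 1.0, 0.0, -0.001]
contact_force: [0.6, 0.1, -0.3]
gripper_width: 0.999
```

Call:
apply_moves(moves="-1 -0.05 0.25 0.15 0 0 0; -1 -0.05 0.25 0.15 0 0 0; -1 -0.05 0.25 0.15 0 0 0; -1 -0.05 0.25 0.15 0 0 0; -1 -0.05 0.25 0.2 0 0 0; -1 -0.03 0.05 0.3 0 0 0; -1 0 0 0.3 0 0 0; -1 0 0 0 0 0 0; -1 0 0 0 0 0 0")

```text
t: 24.85
eef_pos: [0.452, -0.2966, 0.0619]
tool_rot: [-0.002, 1.0, 0.001, -0.002]
contact_force: [0.4, 0.3, -0.4]
gripper_width: 1.001
```

```bash
python3 tins.py t3
```

```text
[ 0.452  -0.2966  0.0619] 24.85
large_tin_1 0.94 [393. 200. 486. 296.] [([0.5659, -0.3056], np.float64(2.4)), ([0.563, -0.3034], np.float64(2.2))]
large_tin_1 0.81 [332.   0. 446. 100.] [([0.5165, -0.1734], np.float64(3.65)), ([0.5157, -0.1769], np.float64(2.73))]
small_tin_1 0.91 [480.  76. 556. 161.] [([0.623, -0.2114], np.float64(5.99)), ([0.6192, -0.2086], np.float64(2.17))]
small_tin_1 0.6 [242. 189. 339. 282.] [([0.4571, -0.3008], np.float64(7.01)), ([0.456, -0.2964], np.float64(1.92))]
```

View pics/t3.png

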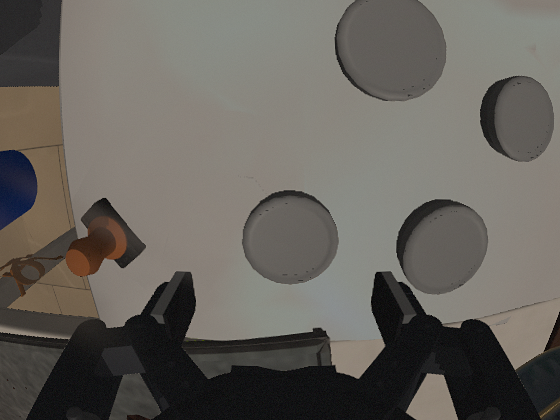

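Call:
apply_moves(moves="-1 0.03 0 0.25 0 0 0; -1 0 0 0.23 0 0 0; -1 0 0 0.05 0 0 0; 1 0 0 0 0 0 0; 1 0 0 0 0 0 0; 1 0 0 0 0 0 0; 1 0 0 0 0 0 0; 1 0 0 0 0 0 0; 1 0 0 0 0 0 0; 1 0 0 -0.1 0 0 0; 1 0 0 -0.2 0 0 0; 1 0 0 -0.3 0 0 0")

```text
t: 26.0
eef_pos: [0.4558, -0.2972, 0.0725]
tool_rot: [-0.001, 1.0, 0.0, -0.002]
contact_force: [1.1, -0.3, -0.7]
gripper_width: 0.679
```

```bash
cat > hz.py <<'E'
from h import *
import sys
o=bot.get_obs(); print(np.round(o["eef_pos"],4))
p=imaging.read_camera("wrist"); im=cv2.cvtColor(p["image"],cv2.COLOR_RGB2BGR)
cv2.imwrite(f"pics/{sys.argv[1]}.png",cv2.resize(im[180:330,180:390],None,fx=3.5,fy=3.5))
E
python3 hz.py h2
```

```text
[ 0.4558 -0.2972  0.0725]
```

View pics/h2.png

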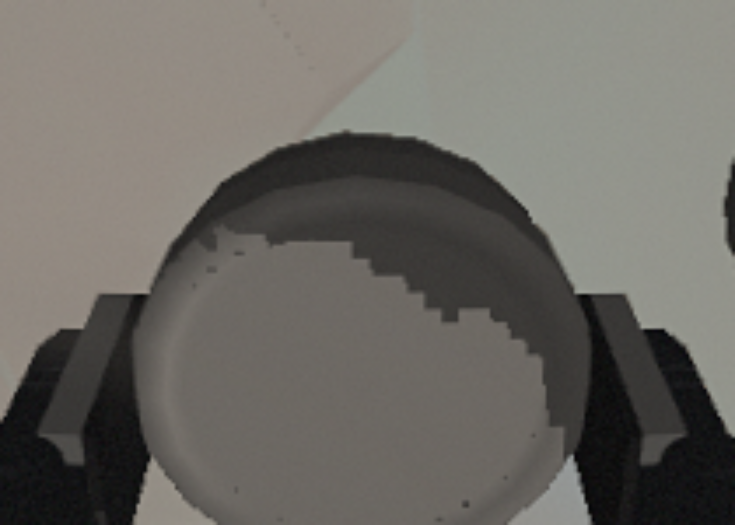

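Call:
apply_moves(moves="1 0.065 -0.1 -0.3 0 0 0; 1 0.065 -0.1 -0.3 0 0 0; 1 0.065 -0.1 -0.3 0 0 0; 1 0.065 -0.1 -0.3 0 0 0; 1 0.01 -0.25 -0.18 0 0 0; 1 0 -0.3 0 0 0 0; 1 0 -0.3 0 0 0 0; 1 0 -0.3 0 0 0 0; 1 0 -0.3 0 0 0 0; 1 0 -0.3 0 0 0 0; 1 0 -0.3 0 0 0 0; 1 0 -0.3 0 0 0 0")

```text
t: 27.05
eef_pos: [0.4892, 0.0336, 0.2396]
tool_rot: [0.0, 1.0, 0.0, 0.001]
contact_force: [0.5, -0.4, -0.6]
gripper_width: 0.68
```

Call:
apply_moves(moves="1 0 -0.3 0 0 0 0; 1 0 -0.3 0 0 0 0; 1 0 -0.3 0 0 0 0; 1 0 -0.3 0 0 0 0; 1 0 -0.3 0 0 0 0; 1 0 -0.3 0 0 0 0; 1 0 -0.03 0 0 0 0; 1 0 0 0.25 0 0 0; 1 0 0 0.25 0 0 0; 1 0 0 0.25 0 0 0; 1 0 0 0 0 0 0; 1 0 0 0 0 0 0")

```text
t: 28.05
eef_pos: [0.4888, 0.251, 0.1481]
tool_rot: [0.001, 1.0, 0.0, -0.001]
contact_force: [1.0, 0.2, -0.5]
gripper_width: 0.679
```

```bash
python3 disp.py g7
```

```text
[0.4888 0.251  0.1481]
dispenser 0.87 [236. 191.] [0.4441 0.256  0.    ]
well_wide 0.8 [154. 233.] [0.4024 0.2541 0.1   ]
lid_hinge 0.72 [207. 140.] [0.4434 0.3142 0.1   ]
```

View pics/g7.png

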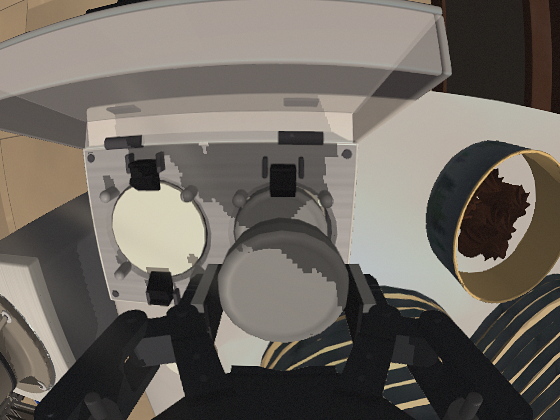

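Call:
apply_moves(moves="1 -0.005 -0.013 0.1 0 0 0; 1 0 0 0.12 0 0 0; 1 0 0 0.08 0 0 0; 1 0 0 0 0 0 0; 0 0 0 0 0 0 0; -1 0 0 0 0 0 0; -1 0 0 0 0 0 0; -1 0 0 0 0 0 0; -1 0 0 -0.1 0 0 0; -1 0 0 -0.3 0 0 0; -1 0 0 -0.3 0 0 0; 1 0 0 0 0 0 0")

```text
t: 29.35
eef_pos: [0.492, 0.2563, 0.2036]
tool_rot: [-0.003, 1.0, 0.0, 0.005]
contact_force: [1.3, 0.9, 0.6]
gripper_width: 0.88
```

```bash
python3 disp.py g8
```

```text
[0.492  0.2563 0.2036]
dispenser 0.93 [236. 182.] [0.4424 0.2582 0.    ]
well_wide 0.75 [175. 213.] [0.4038 0.256  0.1   ]
well_wide 0.66 [198. 326.] [0.4107 0.1403 0.1   ]
lid_grip 0.89 [185.  32.] [0.43   0.3906 0.14  ]
lid_hinge 0.95 [218. 142.] [0.4427 0.3133 0.1   ]
```

View pics/g8.png

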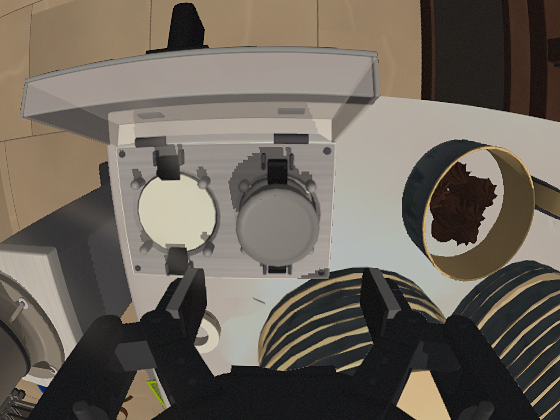

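Call:
apply_moves(moves="1 0 0 0.15 0 0 0; 1 0 0 0.1 0 0 0; 1 0 0 0 0 0 0; 1 0 0 0 0 0 0")

```text
t: 29.98
eef_pos: [0.4879, 0.2526, 0.1644]
tool_rot: [0.001, 1.0, 0.0, -0.002]
contact_force: [-0.9, -0.0, 0.1]
gripper_width: -0.003
```

Call:
apply_moves(moves="1 0 -0.02 0.15 0 0 0; 1 0 0 0.08 0 0 0; 1 0 0 0.08 0 0 0; 1 0 0 0.08 0 0 0; 1 0 0 0.08 0 0 0; 1 0 0 0.08 0 0 0; 1 0 0 0.04 0 0 0; 1 0 0 0 0 0 0; 1 0 0 -0.05 0 0 0; 1 0 0 -0.15 0 0 0; -1 0 0 -0.3 0 0 0; -1 0 0 -0.3 0 0 0")

```text
t: 30.98
eef_pos: [0.4872, 0.2545, 0.1913]
tool_rot: [0.001, 1.0, 0.0, -0.002]
contact_force: [1.3, -0.1, -0.4]
gripper_width: 0.271
```

Call:
apply_moves(moves="-1 0 0 -0.3 0 0 0; -1 0 0 0 0 0 0")

```text
t: 31.15
eef_pos: [0.4913, 0.2578, 0.2345]
tool_rot: [-0.002, 1.0, 0.0, 0.005]
contact_force: [0.3, 1.0, 0.7]
gripper_width: 0.567
```

```bash
python3 disp.py g9
```

```text
[0.4913 0.2578 0.2345]
dispenser 0.63 [242. 179.] [0.4442 0.2567 0.    ]
well_wide 0.78 [184. 206.] [0.4018 0.2543 0.1   ]
lid_grip 0.96 [200.  46.] [0.4314 0.3886 0.14  ]
lid_hinge 0.6 [227. 143.] [0.4441 0.3108 0.1   ]
```

View pics/g9.png

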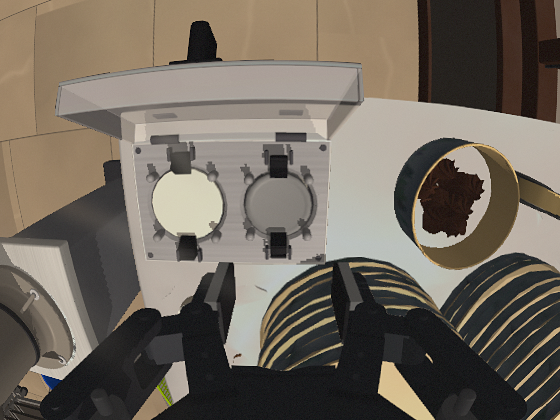

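Call:
apply_moves(moves="-1 0 0.3 0 0 0 0; -1 0 0.3 0 0 0 0; -1 0.07 0.3 0 0 0 0; -1 0.07 0.3 0 0 0 0; -1 0.07 0.3 0 0 0 0; -1 0.07 0.3 0 0 0 0; -1 0.07 0.3 0 0 0 0; -1 0.07 0.3 0 0 0 0; -1 0.07 0.3 0 0 0 0; -1 0.07 0.3 0 0 0 0; -1 0.07 0.3 0 0 0 0; -1 0.07 0.3 0 0 0 0")

```text
t: 32.45
eef_pos: [0.5722, -0.1781, 0.2255]
tool_rot: [-0.0, 1.0, 0.0, -0.001]
contact_force: [0.7, 0.4, -0.0]
gripper_width: 1.003
```

Call:
apply_moves(moves="-1 0.15 0.12 0.15 0 0 0; -1 0.15 0.12 0.15 0 0 0; -1 0.05 0.03 0.25 0 0 0; -1 0 0 0.3 0 0 0; -1 0 0 0.3 0 0 0; -1 0 0 0.25 0 0 0; -1 0 0 0 0 0 0; -1 0 0 0 0 0 0")

```text
t: 33.12
eef_pos: [0.6131, -0.2081, 0.0567]
tool_rot: [-0.001, 1.0, 0.0, -0.003]
contact_force: [0.5, -1.0, 1.1]
gripper_width: 0.999
```

```bash
python3 tins.py t4
```

```text
[ 0.6131 -0.2081  0.0567] 33.1167
large_tin_1 0.82 [ 80. 138. 182. 246.] [([0.5124, -0.1752], np.float64(2.14)), ([0.5155, -0.1737], np.float64(3.29))]
large_tin_1 0.66 [181. 312. 266. 378.] [([0.5627, -0.3076], np.float64(7.85)), ([0.5647, -0.3027], np.float64(5.44))]
small_tin_1 0.83 [241. 196. 342. 294.] [([0.6143, -0.215], np.float64(7.25)), ([0.6163, -0.2105], np.float64(2.14))]
```

View pics/t4.png

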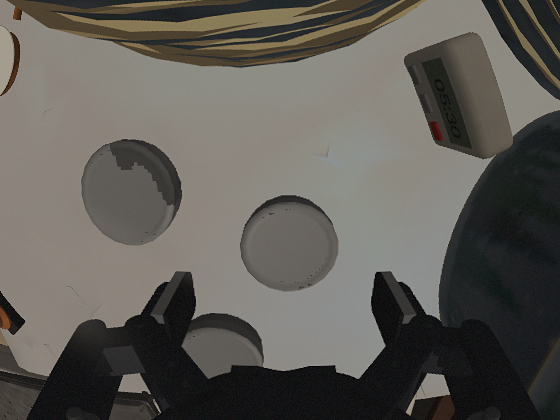

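Call:
apply_moves(moves="-1 0.027 0.012 0.2 0 0 0; -1 0 0 0.22 0 0 0; -1 0 0 0.07 0 0 0; 1 0 0 0 0 0 0; 1 0 0 0 0 0 0; 1 0 0 0 0 0 0; 1 0 0 0 0 0 0; 1 0 0 0 0 0 0; 1 0 0 0 0 0 0; 1 0 0 -0.1 0 0 0; 1 0 0 -0.2 0 0 0; 1 0 0 -0.3 0 0 0")

```text
t: 34.27
eef_pos: [0.6159, -0.2097, 0.071]
tool_rot: [-0.001, 1.0, 0.0, -0.003]
contact_force: [-0.2, -0.0, -1.1]
gripper_width: 0.678
```

```bash
python3 hz.py h3
```

```text
[ 0.6159 -0.2097  0.071 ]
```

View pics/h3.png

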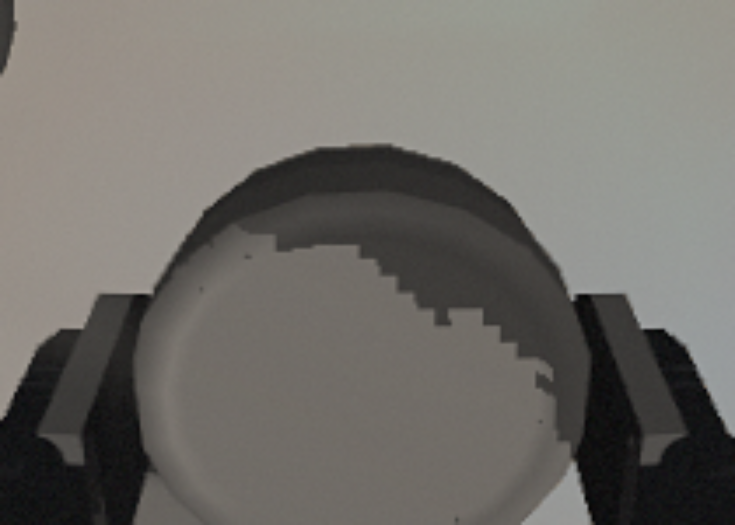

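Call:
apply_moves(moves="1 -0.1 -0.05 -0.28 0 0 0; 1 -0.1 -0.05 -0.28 0 0 0; 1 -0.1 -0.05 -0.28 0 0 0; 1 -0.1 -0.05 -0.28 0 0 0; 1 -0.1 -0.05 -0.28 0 0 0; 1 -0.08 -0.3 0 0 0 0; 1 -0.08 -0.3 0 0 0 0; 1 -0.08 -0.3 0 0 0 0; 1 -0.08 -0.3 0 0 0 0; 1 -0.08 -0.3 0 0 0 0; 1 -0.08 -0.3 0 0 0 0; 1 -0.08 -0.3 0 0 0 0")

```text
t: 35.32
eef_pos: [0.4901, 0.0733, 0.2413]
tool_rot: [0.0, 1.0, 0.0, 0.001]
contact_force: [0.2, 0.6, -1.9]
gripper_width: 0.677
```

Call:
apply_moves(moves="1 0 -0.3 0 0 0 0; 1 0 -0.3 0 0 0 0; 1 0 -0.3 0 0 0 0; 1 0 -0.3 0 0 0 0; 1 0 -0.3 0 0 0 0; 1 0 -0.02 0 0 0 0; 1 0 0 0.25 0 0 0; 1 0 0 0.25 0 0 0; 1 0 0 0.25 0 0 0; 1 0 0 0 0 0 0; 1 0 0 0 0 0 0")

```text
t: 36.23
eef_pos: [0.4901, 0.2535, 0.1501]
tool_rot: [0.001, 1.0, 0.0, -0.001]
contact_force: [-0.7, 0.6, -0.4]
gripper_width: 0.679
```

```bash
python3 disp.py g10
```

```text
[0.4901 0.2535 0.1501]
dispenser 0.71 [236. 191.] [0.4452 0.2581 0.    ]
well_wide 0.89 [156. 231.] [0.4043 0.2574 0.1   ]
lid_grip 0.56 [208. 147.] [0.454  0.3173 0.14  ]
```

View pics/g10.png

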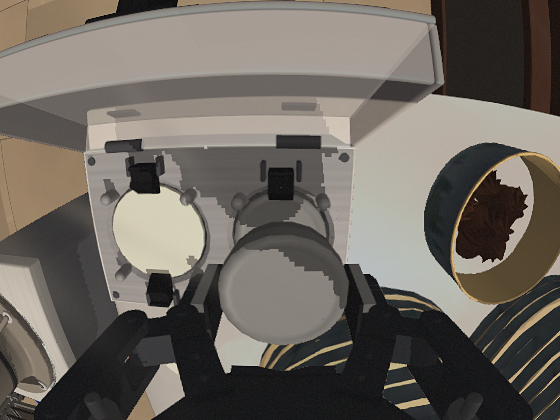

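Call:
apply_moves(moves="1 -0.014 -0.008 0.12 0 0 0; 1 0 0 0.12 0 0 0; 1 0 0 0.08 0 0 0; 1 0 0 0 0 0 0; 0 0 0 0 0 0 0; -1 0 0 0 0 0 0; -1 0 0 0 0 0 0; -1 0 0 0 0 0 0; -1 0 0 -0.1 0 0 0; -1 0 0 -0.3 0 0 0; 1 0 0 -0.05 0 0 0; 1 0 0 0 0 0 0")

```text
t: 37.53
eef_pos: [0.491, 0.2567, 0.1695]
tool_rot: [-0.002, 1.0, 0.0, 0.003]
contact_force: [0.4, -0.4, 0.6]
gripper_width: 0.752
```

Call:
apply_moves(moves="1 0 0 0 0 0 0; 1 0 0 0 0 0 0; 1 0 0 0 0 0 0; 1 0 0 0 0 0 0")

```text
t: 37.87
eef_pos: [0.4886, 0.2547, 0.1648]
tool_rot: [0.0, 1.0, 0.0, -0.001]
contact_force: [0.2, 0.3, -0.2]
gripper_width: 0.143
```

```bash
python3 disp.py g11
```

```text
[0.4886 0.2547 0.1648]
dispenser 0.62 [237. 191.] [0.4427 0.2556 0.    ]
well_wide 0.88 [164. 229.] [0.4031 0.2542 0.1   ]
lid_grip 0.89 [168.   8.] [0.428  0.3944 0.14  ]
lid_hinge 0.84 [214. 146.] [0.4436 0.3123 0.1   ]
```

View pics/g11.png

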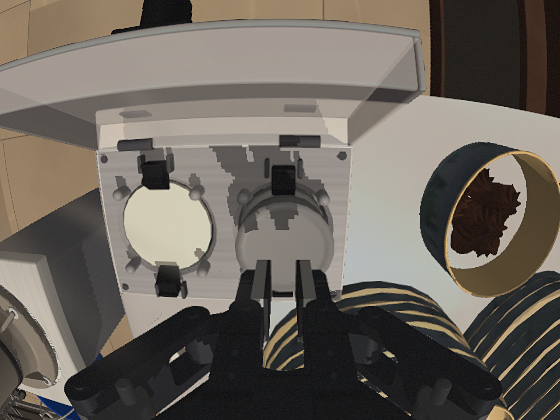

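Call:
apply_moves(moves="1 0 0 0.1 0 0 0; 1 0 0 0.1 0 0 0; 1 0 0 0.08 0 0 0; 1 0 0 0.08 0 0 0; 1 0 0 0.08 0 0 0; 1 0 0 0.08 0 0 0; 1 0 0 0.05 0 0 0; 1 0 0 0 0 0 0; 1 0 0 0 0 0 0")

```text
t: 38.92
eef_pos: [0.4892, 0.2553, 0.0971]
tool_rot: [-0.0, 1.0, 0.0, -0.0]
contact_force: [0.2, 0.4, 3.7]
gripper_width: -0.003
```

Call:
apply_moves(moves="1 0 0 -0.05 0 0 0; 1 0 0 -0.15 0 0 0; -1 0 0 -0.3 0 0 0; -1 0 0 -0.3 0 0 0; -1 0 0 -0.3 0 0 0; -1 0 0 0 0 0 0")

```text
t: 39.42
eef_pos: [0.4916, 0.2574, 0.2368]
tool_rot: [-0.002, 1.0, 0.0, 0.005]
contact_force: [0.4, 1.7, -0.7]
gripper_width: 0.566
```

```bash
python3 disp.py g12
```

```text
[0.4916 0.2574 0.2368]
dispenser 0.97 [241. 176.] [0.4435 0.2596 0.    ]
well_wide 0.62 [185. 204.] [0.4019 0.255  0.1   ]
well_wide 0.56 [281. 196.] [0.4905 0.2623 0.1   ]
lid_grip 0.86 [204.  45.] [0.4343 0.389  0.14  ]
lid_grip 0.61 [280. 198.] [0.4899 0.2716 0.14  ]
lid_hinge 0.83 [225. 140.] [0.4426 0.3128 0.1   ]
```

View pics/g12.png

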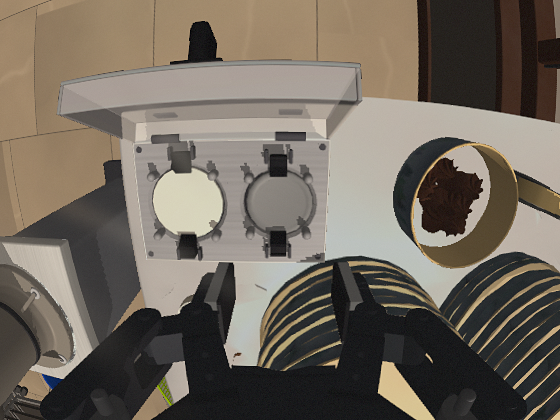

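Call:
apply_moves(moves="-1 0 0.3 0 0 0 0; -1 0 0.3 0 0 0 0; -1 0.02 0.3 0 0 0 0; -1 0.02 0.3 0 0 0 0; -1 0.02 0.3 0 0 0 0; -1 0.02 0.3 0 0 0 0; -1 0.02 0.3 0 0 0 0; -1 0.02 0.3 0 0 0 0; -1 0.02 0.3 0 0 0 0; -1 0.02 0.3 0 0 0 0; -1 0.02 0.3 0 0 0 0; -1 0.02 0.28 0 0 0 0")

```text
t: 40.72
eef_pos: [0.5122, -0.1766, 0.2281]
tool_rot: [-0.0, 1.0, -0.0, -0.001]
contact_force: [0.4, -0.6, 0.5]
gripper_width: 1.003
```

Call:
apply_moves(moves="-1 0 0 0.3 0 0 0; -1 0 0 0.3 0 0 0; -1 0 0 0.3 0 0 0; -1 0 0 0.3 0 0 0; -1 0 0 0.2 0 0 0; -1 0 0 0 0 0 0; -1 0 0 0 0 0 0")

```text
t: 41.3
eef_pos: [0.5118, -0.1738, 0.0598]
tool_rot: [-0.001, 1.0, 0.0, -0.002]
contact_force: [0.9, -0.4, 0.7]
gripper_width: 1.0
```

```bash
python3 tins.py t5
```

```text
[ 0.5118 -0.1738  0.0598] 41.3
large_tin_1 0.64 [231. 190. 344. 293.] [([0.515, -0.1763], np.float64(2.25)), ([0.5146, -0.173], np.float64(3.49))]
large_tin_1 0.58 [305. 345. 378. 378.] [([0.5632, -0.31], np.float64(8.71)), ([0.5558, -0.2459], np.float64(8.92))]
```

View pics/t5.png

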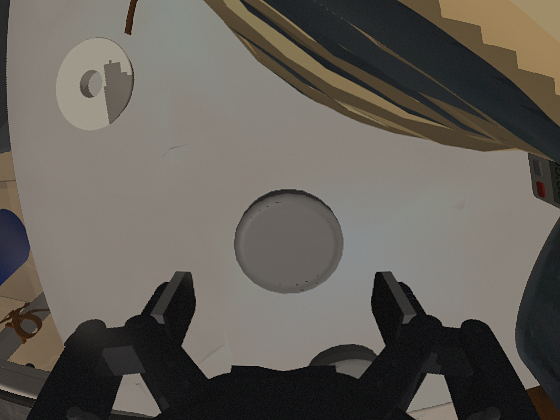

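Run:
```python
from h import *
p=imaging.read_camera("top")
for a,b in [(393,205),(262,205),(525,205),(393,340),(393,85)]: print(onz(p,(a/2.3+90,b/2.3+90),.18))
```

```text
[0.5881031  0.02556077 0.18      ]
[0.58620168 0.15047668 0.18      ]
[ 0.59002854 -0.10093268  0.18      ]
[0.45952173 0.02340258 0.18      ]
[0.70539676 0.0275295  0.18      ]
```

Call:
apply_moves(moves="-1 0.025 0.01 -0.1 0 0 0; -1 0 0 0 0 0 -1; -1 0 0 0 0 0 -1; -1 0 0 0 0 0 -1; -1 0 0 0 0 0 -1; -1 0 0 0 0 0 -1; -1 0 0 0 0 0 -1; -1 0 0 0 0 0 -1; -1 0 0 0 0 0 -1; -1 0 0 0 0 0 -1; -1 0 0 0 0 0 -1; -1 0 0 0 0 0 0")

```text
t: 42.5
eef_pos: [0.5172, -0.1763, 0.0749]
tool_rot: [0.001, 0.939, 0.343, 0.001]
contact_force: [-0.3, 0.6, -0.1]
gripper_width: 0.997
```

```bash
python3 tins.py t6
```

```text
[ 0.5172 -0.1763  0.0749] 42.5
large_tin_1 0.94 [190. 327. 268. 378.] [([0.5653, -0.3075], np.float64(8.34)), ([0.5624, -0.303], np.float64(6.69))]
large_tin_1 0.83 [226. 174. 330. 278.] [([0.5159, -0.1757], np.float64(2.09)), ([0.5135, -0.1735], np.float64(3.37))]
```

View pics/t6.png

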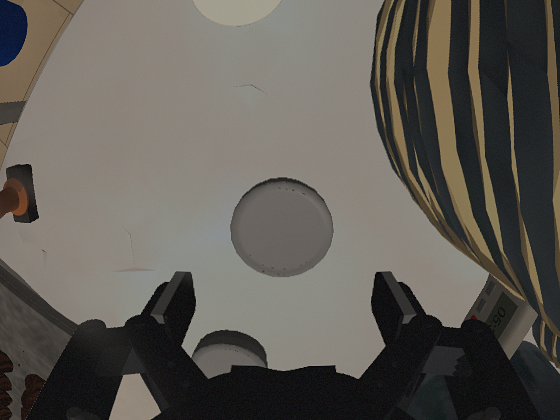

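Call:
apply_moves(moves="-1 0 -0.017 0.25 0 0 0; -1 0 0 0.3 0 0 0; -1 0 0 0.1 0 0 0; -1 0 0 0.015 0 0 0; 1 0 0 0 0 0 0; 1 0 0 0 0 0 0; 1 0 0 0 0 0 0; 1 0 0 0 0 0 0; 1 0 0 0 0 0 0")

```text
t: 43.4
eef_pos: [0.5163, -0.1744, -0.0048]
tool_rot: [0.001, 0.94, 0.342, 0.001]
contact_force: [-0.6, 0.4, 8.5]
gripper_width: 0.777
```

Call:
apply_moves(moves="1 0 0 -0.1 0 0 0; 1 0 0 -0.2 0 0 0; 1 0 0 -0.3 0 0 0; 1 0 0 0 0 0 0")

```text
t: 43.73
eef_pos: [0.5188, -0.1746, 0.0718]
tool_rot: [0.003, 0.94, 0.342, 0.004]
contact_force: [1.1, 0.4, 0.2]
gripper_width: 0.775
```

```bash
python3 hz.py h4
```

```text
[ 0.5188 -0.1746  0.0718]
```

View pics/h4.png

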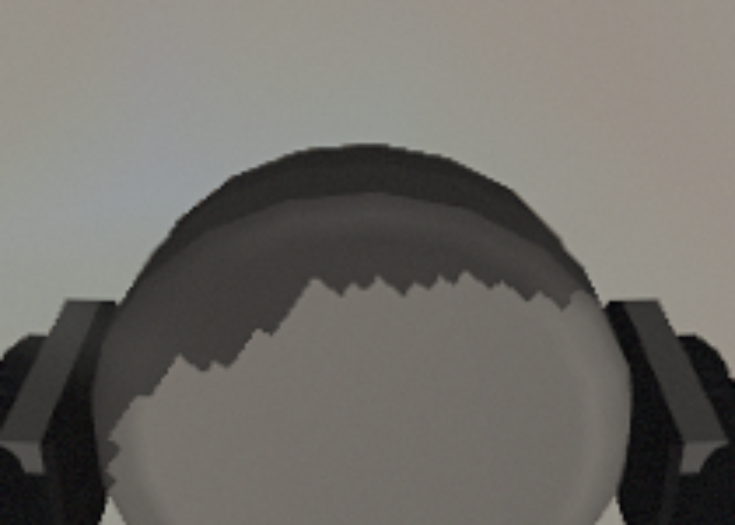

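Call:
apply_moves(moves="1 0 0 -0.28 0 0 1; 1 0 0 -0.28 0 0 1; 1 0 0 -0.28 0 0 1; 1 0 0 -0.28 0 0 1; 1 0 0 -0.28 0 0 1; 1 0 0 0 0 0 1; 1 0 0 0 0 0 1; 1 0 0 0 0 0 1; 1 0 0 0 0 0 1; 1 0 0 0 0 0 1; 1 0 0 0 0 0 0")

```text
t: 44.7
eef_pos: [0.5144, -0.174, 0.2332]
tool_rot: [-0.0, 1.0, -0.001, -0.001]
contact_force: [-0.9, -0.5, -1.3]
gripper_width: 0.779
```

Call:
apply_moves(moves="1 -0.08 -0.3 0 0 0 0; 1 -0.08 -0.3 0 0 0 0; 1 -0.08 -0.3 0 0 0 0; 1 -0.08 -0.3 0 0 0 0; 1 -0.08 -0.3 0 0 0 0; 1 -0.08 -0.3 0 0 0 0; 1 -0.08 -0.3 0 0 0 0; 1 -0.08 -0.3 0 0 0 0; 1 -0.08 -0.3 0 0 0 0; 1 -0.08 -0.3 0 0 0 0; 1 -0.08 -0.3 0 0 0 0; 1 -0.08 -0.3 0 0 0 0")

```text
t: 45.7
eef_pos: [0.3986, 0.259, 0.2335]
tool_rot: [0.0, 1.0, 0.001, 0.0]
contact_force: [1.2, 0.6, -1.0]
gripper_width: 0.774
```

Call:
apply_moves(moves="1 0 0 0.2 0 0 0; 1 0 0 0.25 0 0 0; 1 0 0 0.25 0 0 0; 1 0 0 0.05 0 0 0; 1 0 0 0 0 0 0; 1 0 0 0 0 0 0")

```text
t: 46.2
eef_pos: [0.3998, 0.2581, 0.1443]
tool_rot: [-0.0, 1.0, 0.001, -0.0]
contact_force: [0.6, -0.4, -0.2]
gripper_width: 0.777
```

```bash
python3 disp.py g13
```

```text
[0.3998 0.2581 0.1443]
dispenser 0.62 [331. 200.] [0.4442 0.2557 0.    ]
lid_grip 0.83 [416.   1.] [0.4618 0.3957 0.14  ]
lid_hinge 0.65 [359. 155.] [0.4442 0.3134 0.1   ]
```

View pics/g13.png

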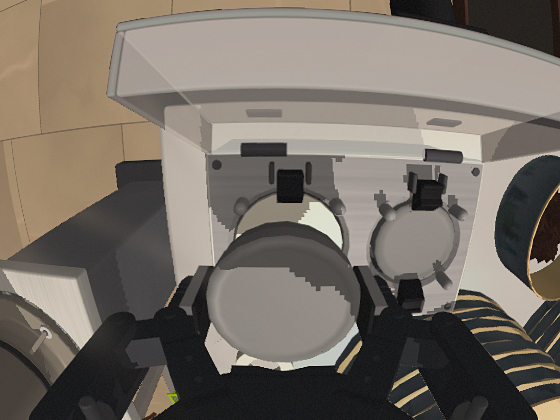

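Call:
apply_moves(moves="1 0.027 0.008 0.1 0 0 0; 1 0 0 0.12 0 0 0; 1 0 0 0.07 0 0 0; 1 0 0 0 0 0 0; 1 0 0 0 0 0 0")

```text
t: 46.92
eef_pos: [0.4025, 0.2566, 0.1082]
tool_rot: [0.0, 1.0, 0.0, -0.001]
contact_force: [-0.2, 0.2, -1.3]
gripper_width: 0.778
```

Call:
apply_moves(moves="0.3 0 0 0 0 0 0; -1 0 0 0 0 0 0; -1 0 0 0 0 0 0; -1 0 0 0 0 0 0; -1 0 0 -0.1 0 0 0; -1 0 0 -0.3 0 0 0; 1 0 0 -0.05 0 0 0; 1 0 0 0 0 0 0; 1 0 0 0 0 0 0; 1 0 0 0 0 0 0; 1 0 0 0 0 0 0")

```text
t: 47.83
eef_pos: [0.4023, 0.2563, 0.162]
tool_rot: [0.0, 1.0, 0.0, -0.001]
contact_force: [0.7, 0.7, 0.7]
gripper_width: 0.299
```

```bash
python3 disp.py g14
```

```text
[0.4023 0.2563 0.162 ]
dispenser 0.67 [327. 194.] [0.4449 0.2546 0.    ]
lid_grip 0.72 [392.  10.] [0.4582 0.3932 0.14  ]
lid_hinge 0.62 [348. 148.] [0.4432 0.3133 0.1   ]
lid_hinge 0.54 [531. 212.] [0.6076 0.2703 0.1   ]
lid_hinge 0.28 [263. 344.] [0.386  0.1554 0.1   ]
```

View pics/g14.png

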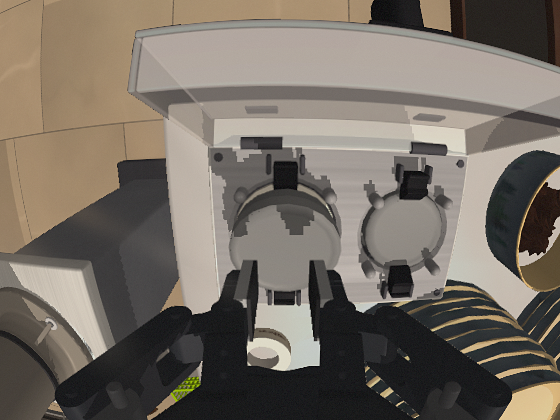

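Call:
apply_moves(moves="1 0.006 0.008 0.03 0 0 0; 1 0 0 0.05 0 0 0; 1 0 0 0.07 0 0 0; 1 0 0 0.08 0 0 0; 1 0 0 0.08 0 0 0; 1 0 0 0.08 0 0 0; 1 0 0 0.08 0 0 0; 1 0 0 0.08 0 0 0; 1 0 0 0 0 0 0; 1 0 0 0 0 0 0")

```text
t: 48.97
eef_pos: [0.403, 0.2559, 0.0961]
tool_rot: [0.0, 1.0, 0.0, -0.001]
contact_force: [-0.9, -1.0, 2.2]
gripper_width: -0.0
```

Call:
apply_moves(moves="1 0 0 -0.05 0 0 0; 1 0 0 -0.15 0 0 0; -1 0 0 -0.3 0 0 0; -1 0 0 -0.3 0 0 0; -1 0 0 -0.3 0 0 0; -1 0 0 -0.06 0 0 0; -1 0 0 0 0 0 0")

```text
t: 49.55
eef_pos: [0.405, 0.2574, 0.2394]
tool_rot: [-0.001, 1.0, 0.0, 0.003]
contact_force: [0.3, 0.5, -0.1]
gripper_width: 0.709
```

```bash
python3 disp.py g15
```

```text
[0.405  0.2574 0.2394]
dispenser 0.58 [316. 176.] [0.4458 0.2587 0.    ]
dispenser 0.47 [494. 196.] [0.7078 0.2359 0.    ]
lid_grip 0.98 [342.  46.] [0.4484 0.3874 0.14  ]
lid_hinge 0.71 [327. 139.] [0.4441 0.3128 0.1   ]
```

View pics/g15.png

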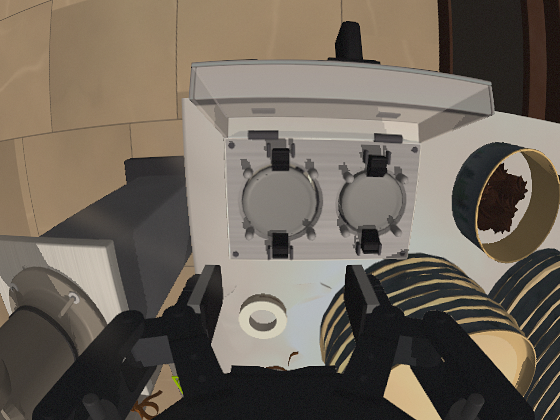

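Call:
apply_moves(moves="-1 0.085 0.3 0 0 0 0; -1 0.085 0.3 0 0 0 0; -1 0.085 0.3 0 0 0 0; -1 0.085 0.3 0 0 0 0; -1 0.085 0.3 0 0 0 0; -1 0.085 0.3 0 0 0 0; -1 0.085 0.3 0 0 0 0; -1 0.085 0.3 0 0 0 0; -1 0.085 0.3 0 0 0 0; -1 0.085 0.3 0 0 0 0; -1 0.085 0.3 0 0 0 0; -1 0.085 0.3 0 0 0 0")

```text
t: 50.85
eef_pos: [0.5259, -0.1777, 0.2347]
tool_rot: [-0.0, 1.0, 0.0, -0.001]
contact_force: [0.7, 0.1, -0.0]
gripper_width: 1.0
```

Call:
apply_moves(moves="-1 0.08 0.27 0.1 0 0 0; -1 0.08 0.27 0.1 0 0 0; -1 0.08 0.27 0.1 0 0 0; -1 0.08 0.27 0.1 0 0 0; -1 0 0 0.3 0 0 0; -1 0 0 0.3 0 0 0; -1 0 0 0.3 0 0 0; -1 0 0 0.12 0 0 0; -1 0 0 0 0 0 0; -1 0 0 0 0 0 0")

```text
t: 51.68
eef_pos: [0.5647, -0.3051, 0.0653]
tool_rot: [-0.0, 1.0, 0.0, -0.001]
contact_force: [0.6, -0.5, 0.3]
gripper_width: 0.999
```

```bash
python3 tins.py t7
```

```text
[ 0.5647 -0.3051  0.0653] 51.6833
large_tin_1 0.7 [226. 181. 334. 287.] [([0.5637, -0.3053], np.float64(1.92)), ([0.5639, -0.3023], np.float64(3.77))]
```

View pics/t7.png

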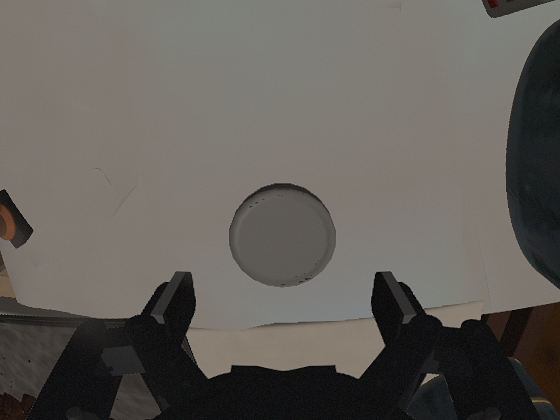

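Call:
apply_moves(moves="-1 -0.007 0 0.25 0 0 0; -1 0 0 0.25 0 0 0; -1 0 0 0.085 0 0 0; -1 0 0 0 0 0 0; 1 0 0 0 0 0 0; 1 0 0 0 0 0 0; 1 0 0 0 0 0 0; 1 0 0 0 0 0 0; 1 0 0 0 0 0 0")

```text
t: 52.58
eef_pos: [0.5658, -0.3063, -0.0019]
tool_rot: [0.001, 1.0, 0.0, 0.002]
contact_force: [-0.7, 0.7, 8.0]
gripper_width: 0.774
```

Call:
apply_moves(moves="1 0 0 -0.1 0 0 0; 1 0 0 -0.2 0 0 0; 1 0 0 -0.3 0 0 0; 1 0 0 0 0 0 0")

```text
t: 52.92
eef_pos: [0.5681, -0.3071, 0.0752]
tool_rot: [0.002, 1.0, 0.0, 0.005]
contact_force: [1.1, -0.9, 0.6]
gripper_width: 0.774
```

```bash
python3 hz.py h5
```

```text
[ 0.5681 -0.3071  0.0752]
```

View pics/h5.png

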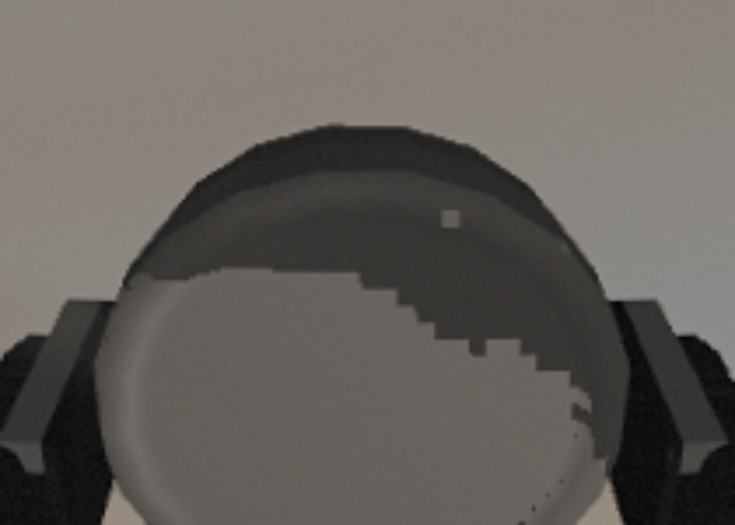

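Call:
apply_moves(moves="1 -0.05 -0.1 -0.28 0 0 0; 1 -0.05 -0.1 -0.28 0 0 0; 1 -0.05 -0.1 -0.28 0 0 0; 1 -0.05 -0.1 -0.28 0 0 0; 1 -0.05 -0.1 -0.28 0 0 0; 1 -0.08 -0.3 0 0 0 0; 1 -0.08 -0.3 0 0 0 0; 1 -0.08 -0.3 0 0 0 0; 1 -0.08 -0.3 0 0 0 0; 1 -0.08 -0.3 0 0 0 0; 1 -0.08 -0.3 0 0 0 0; 1 -0.08 -0.3 0 0 0 0")

```text
t: 53.97
eef_pos: [0.4653, 0.0077, 0.2356]
tool_rot: [0.0, 1.0, 0.0, 0.0]
contact_force: [0.9, 0.3, -1.0]
gripper_width: 0.769
```

Call:
apply_moves(moves="1 -0.08 -0.29 0 0 0 0; 1 -0.08 -0.29 0 0 0 0; 1 -0.08 -0.29 0 0 0 0; 1 -0.08 -0.29 0 0 0 0; 1 -0.08 -0.29 0 0 0 0; 1 -0.08 -0.29 0 0 0 0; 1 -0.07 -0.29 0 0 0 0; 1 0 -0.05 0 0 0 0; 1 0 0 0.25 0 0 0; 1 0 0 0.25 0 0 0; 1 0 0 0.25 0 0 0; 1 0 0 0 0 0 0")

```text
t: 54.97
eef_pos: [0.3974, 0.2531, 0.1409]
tool_rot: [0.002, 1.0, 0.0, -0.004]
contact_force: [-0.5, -1.2, -1.1]
gripper_width: 0.774
```

```bash
python3 disp.py g16
```

```text
[0.3974 0.2531 0.1409]
dispenser 0.73 [336. 194.] [0.4439 0.2569 0.    ]
lid_grip 0.35 [544. 215.] [0.5532 0.2861 0.14  ]
lid_hinge 0.87 [365. 149.] [0.4438 0.3123 0.1   ]
lid_hinge 0.46 [545. 215.] [0.5974 0.2716 0.1   ]
lid_hinge 0.39 [336. 196.] [0.4282 0.2839 0.1   ]
```

View pics/g16.png

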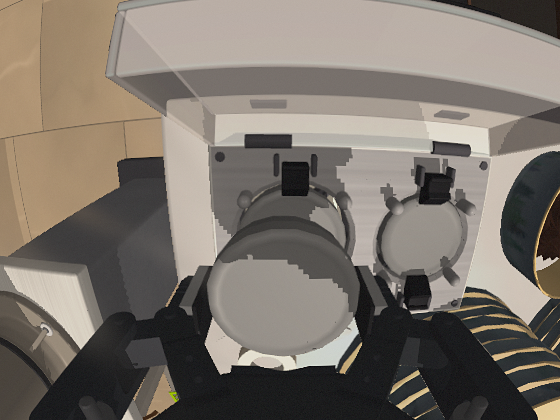

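Settle before the correction.

Call:
apply_moves(moves="1 0 0 0 0 0 0; 1 0 0 0 0 0 0; 1 0 0 0 0 0 0")

```text
t: 55.52
eef_pos: [0.4007, 0.256, 0.146]
tool_rot: [-0.0, 1.0, 0.0, 0.001]
contact_force: [0.1, 0.2, -1.7]
gripper_width: 0.778
```

Call:
apply_moves(moves="1 0.019 0.004 0.1 0 0 0; 1 0 0 0.12 0 0 0; 1 0 0 0.08 0 0 0; 1 0 0 0 0 0 0; 1 0 0 0 0 0 0")

```text
t: 55.93
eef_pos: [0.402, 0.2547, 0.1085]
tool_rot: [0.001, 1.0, 0.0, -0.001]
contact_force: [0.9, -2.0, 1.1]
gripper_width: 0.777
```

Call:
apply_moves(moves="0.3 0 0 0 0 0 0; -1 0 0 0 0 0 0; -1 0 0 0 0 0 0; -1 0 0 0 0 0 0; -1 0 0 -0.1 0 0 0; -1 0 0 -0.3 0 0 0; 1 0 0 -0.05 0 0 0; 1 0 0 0 0 0 0; 1 0 0 0 0 0 0; 1 0 0 0 0 0 0; 1 0 0 0 0 0 0; 1 0 0 0 0 0 0")

```text
t: 56.93
eef_pos: [0.4021, 0.2551, 0.1626]
tool_rot: [0.0, 1.0, 0.0, -0.001]
contact_force: [0.5, -0.5, -0.4]
gripper_width: 0.144
```

```bash
python3 disp.py g17
```

```text
[0.4021 0.2551 0.1626]
dispenser 0.81 [326. 194.] [0.4442 0.2538 0.    ]
lid_grip 0.64 [392.   5.] [0.4582 0.395  0.14  ]
lid_hinge 0.86 [350. 146.] [0.4445 0.313  0.1   ]
```

View pics/g17.png

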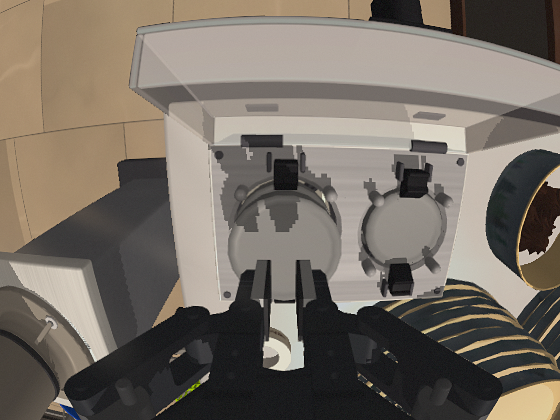

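Call:
apply_moves(moves="1 0.006 0 0.08 0 0 0; 1 0 0 0.08 0 0 0; 1 0 0 0.08 0 0 0; 1 0 0 0.08 0 0 0; 1 0 0 0.08 0 0 0; 1 0 0 0.08 0 0 0; 1 0 0 0.075 0 0 0; 1 0 0 0 0 0 0; 1 0 0 0 0 0 0")

```text
t: 57.98
eef_pos: [0.4029, 0.2552, 0.0961]
tool_rot: [0.0, 1.0, 0.0, -0.001]
contact_force: [-0.7, -0.2, 3.2]
gripper_width: -0.0
```

Call:
apply_moves(moves="1 0 0 -0.05 0 0 0; 1 0 0 -0.15 0 0 0; -1 0 0 -0.3 0 0 0; -1 0 0 -0.3 0 0 0; -1 0.3 0 -0.1 0 0 0; -1 0.04 0 0 0 0 0; -1 0 0 0 0 0 0; -1 0 0 0 0 0 0")

```text
t: 58.65
eef_pos: [0.4434, 0.2548, 0.2044]
tool_rot: [0.0, 1.0, -0.0, -0.001]
contact_force: [-0.3, -0.3, -1.4]
gripper_width: 0.847
```

```bash
python3 disp.py g18
python3 - <<'E'
import cv2
im=cv2.imread("pics/g18.png"); cv2.imwrite("pics/g18z.png",cv2.resize(im[0:270,150:450],None,fx=2.2,fy=2.2,interpolation=2))
E
```

```text
[0.4434 0.2548 0.2044]
dispenser 0.92 [284. 182.] [0.4434 0.2558 0.    ]
well_narrow 0.21 [335. 201.] [0.4845 0.2634 0.1   ]
lid_grip 0.63 [281.  21.] [0.4417 0.3929 0.14  ]
lid_hinge 0.73 [286. 137.] [0.445 0.314 0.1  ]
```

View pics/g18z.png

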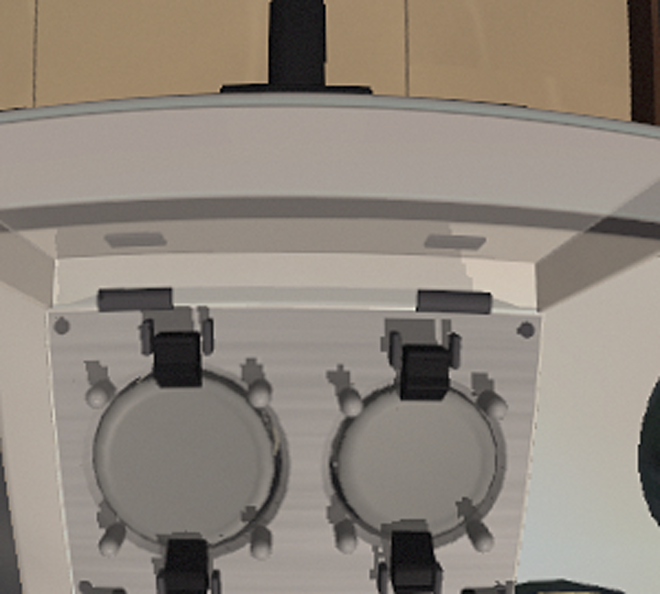

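Call:
apply_moves(moves="0 0 0 -0.3 0 0 0; 0 0 0 -0.3 0 0 0; 0 0 0 -0.3 0 0 0; 0 0 -0.3 0 0 0 0; 0 0 -0.3 0 0 0 0; 0 0 -0.3 0 0 0 0; 0 0 -0.3 0 0 0 0; 0 0 -0.025 0 0 0 0; 0 0 0 0 0 0 0; 0 0 0 0 0 0 0; 0 0 0 0 0 0 0")

```text
t: 59.87
eef_pos: [0.4445, 0.4011, 0.3124]
tool_rot: [0.001, 1.0, -0.0, 0.0]
contact_force: [0.5, -0.3, -1.3]
gripper_width: 0.498
```

Run:
```python
from h import *
o=bot.get_obs(); print(o["eef_pos"])
p=imaging.read_camera("wrist"); save(p,"l1")
for r in nets.spot_point(p,"lid_grip")[:2]: print(r["score"],r["location"],onz(p,r["location"],.173,o))
print(proj(p,(.4437,.395,.174),o),proj(p,(.4437,.39,.172),o))
p=imaging.read_camera("top"); save(p,"top1")
```

```text
[0.44452679 0.40105977 0.31244405]
0.61 [283.1, 225.3] [0.44434218 0.37569823 0.173     ]
[282.36713208 205.78118857] [282.38237221 210.3292656 ]
```

View pics/l1.png

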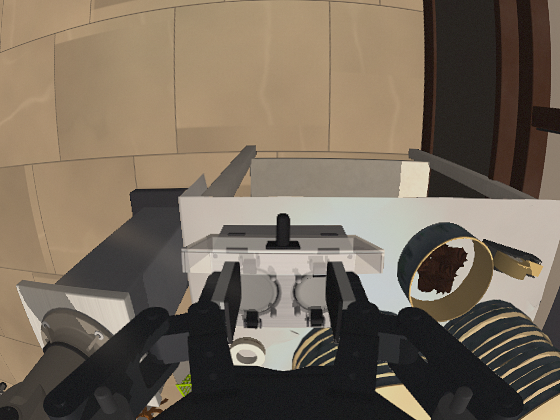

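View pics/top1.png

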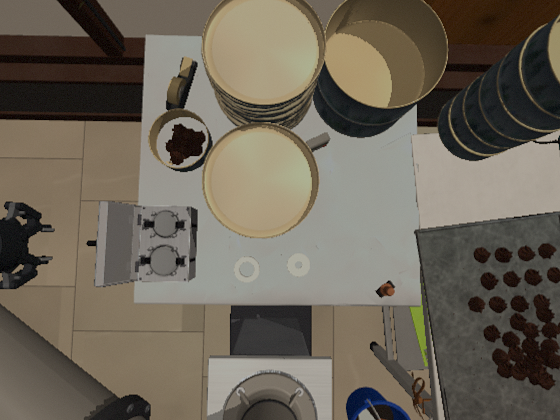

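Run:
```python
from h import *
p=imaging.read_camera("wrist"); o2=bot.get_obs()
im=cv2.cvtColor(p["image"],cv2.COLOR_RGB2BGR); cv2.imwrite("pics/l1z.png",cv2.resize(im[195:265,230:340],None,fx=7,fy=7))
o1=dict(tool_rot=np.array([0,1.,0,0]),eef_pos=np.array([.4453,.2302,.3101]))
def tri(a,b):
    A,d=ray(p,a,o1);B,e=ray(p,b,o2); s=np.linalg.lstsq(np.c_[d,-e],B-A,rcond=None)[0]; return (A+d*s[0]+B+e*s[1])/2,np.linalg.norm(A+d*s[0]-B-e*s[1])
print(tri((281,10),(283,214)),tri((281,39),(283,243)))
for th in (1.8,1.9,2.0):
    def P(f,u):
        r=np.hypot(f,u);a=np.arctan2(u,f)+th; return (.4437,.313-r*np.cos(a),.1+r*np.sin(a))
    print(th,[(np.round(P(f,u)[1:],3),proj(p,P(f,u),o2).round(1)[1]) for f,u in [(.113,.052),(.083,.052),(.113,.022),(.083,.022),(.098,.04)]])
```

```text
(array([0.44401152, 0.39300856, 0.19072305]), np.float64(0.0009648721588332617)) (array([0.44400295, 0.36730127, 0.19426164]), np.float64(0.0008993637162987531))
1.8 [(array([0.389, 0.198]), np.float64(221.0)), (array([0.382, 0.169]), np.float64(217.1)), (array([0.36 , 0.205]), np.float64(255.8)), (array([0.353, 0.176]), np.float64(248.6)), (array([0.374, 0.186]), np.float64(232.3))]
1.9 [(array([0.399, 0.19 ]), np.float64(207.5)), (array([0.389, 0.162]), np.float64(208.1)), (array([0.37, 0.2 ]), np.float64(242.4)), (array([0.361, 0.171]), np.float64(239.6)), (array([0.383, 0.18 ]), np.float64(221.1))]
2.0 [(array([0.407, 0.181]), np.float64(195.0)), (array([0.395, 0.154]), np.float64(199.9)), (array([0.38 , 0.194]), np.float64(229.3)), (array([0.368, 0.166]), np.float64(230.9)), (array([0.39 , 0.172]), np.float64(210.5))]
```

View pics/l1z.png

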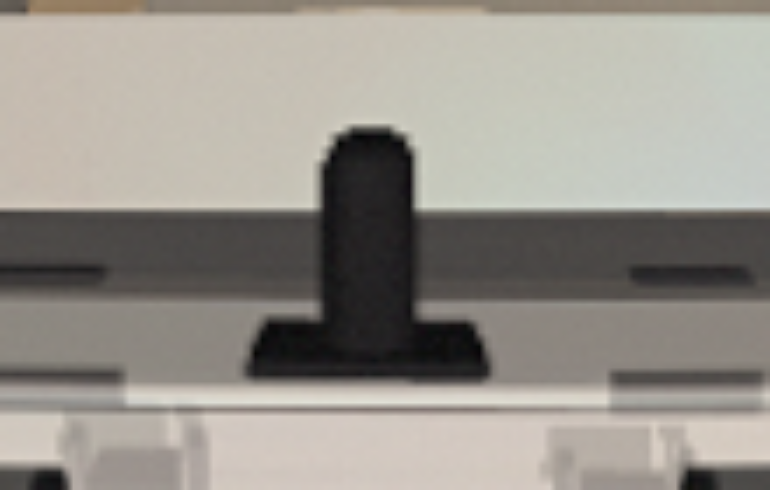

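Call:
apply_moves(moves="0 0 0 0.3 0 0 0; 0 0 0 0.3 0 0 0; 0 0 0 0.3 0 0 0; 0 0 0 0.25 0 0 0; 0 0 0.06 0.128 0 0 0; 0 0 0.057 0 0 0 0; 0 0 0 0 0 0 0; 0 0 0 0 0 0 0")

```text
t: 60.73
eef_pos: [0.4451, 0.3885, 0.161]
tool_rot: [-0.001, 1.0, -0.001, 0.001]
contact_force: [0.2, 0.5, 0.0]
gripper_width: 0.501
```

Call:
apply_moves(moves="1 0 0 0 0 0 0; 1 0 0 0 0 0 0; 1 0 0 0 0 0 0; 1 0 0 0 0 0 0; 1 0 0 0 0 0 0", force=60)

```text
t: 61.15
eef_pos: [0.4443, 0.3897, 0.1607]
tool_rot: [-0.001, 1.0, 0.0, 0.001]
contact_force: [-1.2, 0.5, 5.3]
gripper_width: 0.129
```

```bash
python3 disp.py l2
python3 - <<'E'
import numpy as np
r=.1075;a=np.linspace(2.330,.46,23)
f=r*np.cos(a);u=r*np.sin(a)
print("; ".join("1 0 %.3f %.3f 0 0 0"%((f[i+1]-f[i])/.12,-(u[i+1]-u[i])/.12) for i in range(22)))
E
```

```text
[0.4443 0.3897 0.1607]
dispenser 0.63 [280. 320.] [0.4411 0.24   0.    ]
lid_grip 0.61 [281. 319.] [0.4427 0.3475 0.14  ]
1 0 0.057 -0.050 0 0 0; 1 0 0.061 -0.045 0 0 0; 1 0 0.065 -0.040 0 0 0; 1 0 0.068 -0.034 0 0 0; 1 0 0.071 -0.028 0 0 0; 1 0 0.073 -0.022 0 0 0; 1 0 0.075 -0.016 0 0 0; 1 0 0.076 -0.009 0 0 0; 1 0 0.076 -0.003 0 0 0; 1 0 0.076 0.004 0 0 0; 1 0 0.075 0.010 0 0 0; 1 0 0.074 0.016 0 0 0; 1 0 0.073 0.023 0 0 0; 1 0 0.070 0.029 0 0 0; 1 0 0.068 0.035 0 0 0; 1 0 0.065 0.040 0 0 0; 1 0 0.061 0.046 0 0 0; 1 0 0.057 0.051 0 0 0; 1 0 0.052 0.055 0 0 0; 1 0 0.047 0.060 0 0 0; 1 0 0.042 0.063 0 0 0; 1 0 0.037 0.067 0 0 0
```

View pics/l2.png

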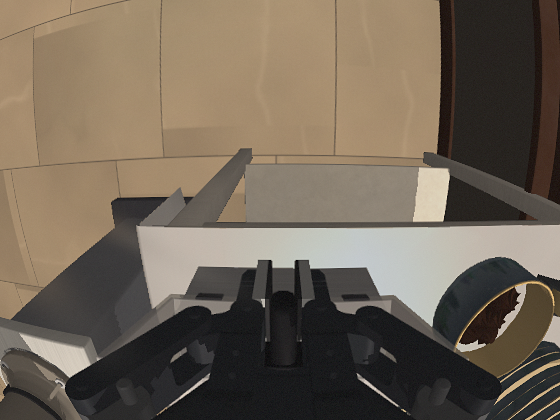

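Fin is gripped (width 0.129 ≈ 11 mm, at (285,320) between the pads). Closing along the arc.

Call:
apply_moves(moves="1 0 0.057 -0.05 0 0 0; 1 0 0.061 -0.045 0 0 0; 1 0 0.065 -0.04 0 0 0; 1 0 0.068 -0.034 0 0 0; 1 0 0.071 -0.028 0 0 0; 1 0 0.073 -0.022 0 0 0; 1 0 0.075 -0.016 0 0 0; 1 0 0.076 -0.009 0 0 0; 1 0 0.076 -0.003 0 0 0; 1 0 0.076 0.004 0 0 0; 1 0 0.075 0.01 0 0 0")

```text
t: 62.37
eef_pos: [0.4437, 0.2996, 0.1896]
tool_rot: [-0.004, 1.0, 0.001, 0.001]
contact_force: [-4.5, 6.9, 8.7]
gripper_width: 0.129
```

Call:
apply_moves(moves="1 0 0.074 0.016 0 0 0; 1 0 0.073 0.023 0 0 0; 1 0 0.07 0.029 0 0 0; 1 0 0.068 0.035 0 0 0; 1 0 0.065 0.04 0 0 0; 1 0 0.061 0.046 0 0 0; 1 0 0.057 0.051 0 0 0; 1 0 0 0 0 0 0")

```text
t: 63.03
eef_pos: [0.4432, 0.2392, 0.1586]
tool_rot: [-0.0, 1.0, -0.0, -0.001]
contact_force: [-5.7, -1.0, 6.3]
gripper_width: 0.131
```

```bash
python3 disp.py l3
```

```text
[0.4432 0.2392 0.1586]
dispenser 0.92 [284. 176.] [0.444  0.2564 0.    ]
lid_grip 0.66 [280. 294.] [0.4412 0.2173 0.14  ]
lid_hinge 0.56 [285. 119.] [0.4444 0.3139 0.1   ]
```

View pics/l3.png

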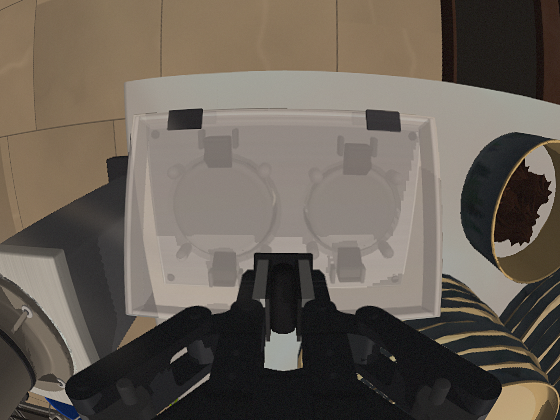

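Call:
apply_moves(moves="1 0 0.052 0.055 0 0 0; 1 0 0.047 0.06 0 0 0; 1 0 0.042 0.063 0 0 0; 1 0 0.037 0.067 0 0 0; 1 0 0 0 0 0 0; 1 0 0.01 0.04 0 0 0; 1 0 0 0 0 0 0")

```text
t: 63.92
eef_pos: [0.443, 0.2157, 0.1239]
tool_rot: [0.001, 1.0, -0.0, -0.001]
contact_force: [-3.8, -2.1, 3.6]
gripper_width: 0.13
```

```bash
python3 disp.py l4
```

```text
[0.443  0.2157 0.1239]
dispenser 0.77 [287. 159.] [0.4456 0.255  0.    ]
well_wide 0.7 [206. 188.] [0.4016 0.256  0.1   ]
well_narrow 0.82 [365. 188.] [0.4872 0.2557 0.1   ]
lid_grip 0.89 [283. 294.] [0.443 0.216 0.14 ]
lid_hinge 0.81 [286.  81.] [0.4441 0.3113 0.1   ]
```

View pics/l4.png

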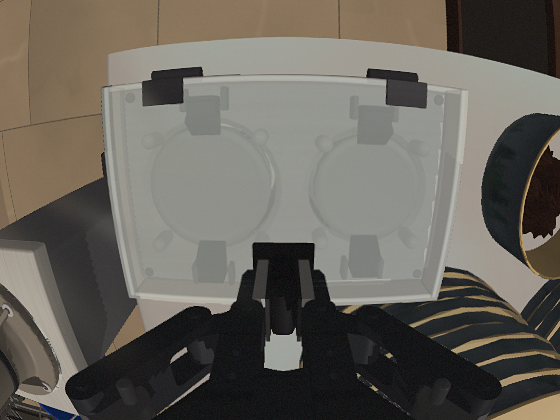

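Call:
apply_moves(moves="1 0 0 0.04 0 0 0; 1 0 0 0 0 0 0; 1 0 0 0 0 0 0")

```text
t: 64.47
eef_pos: [0.4432, 0.2156, 0.1227]
tool_rot: [0.003, 1.0, -0.0, -0.0]
contact_force: [-16.7, -12.2, 44.2]
gripper_width: 0.132
```

Call:
apply_moves(moves="1 0 0 -0.03 0 0 0; 0 0 0 0 0 0 0; 0 0 0 0 0 0 0; 0 0 0 0 0 0 0; 0 0 0 -0.1 0 0 0; 0 0 0 -0.3 0 0 0; 0 0 0 -0.3 0 0 0; 0 0 0 -0.3 0 0 0; 0 0 0 -0.3 0 0 0; 0 0 0 -0.2 0 0 0; 0 0 0 0 0 0 0; 0 0 0 0 0 0 0")

```text
t: 65.47
eef_pos: [0.4449, 0.2174, 0.305]
tool_rot: [-0.0, 1.0, 0.0, 0.002]
contact_force: [0.2, -0.2, -0.2]
gripper_width: 0.497
```

```bash
python3 disp.py l5
python3 - <<'E'
from h import *
im=cv2.imread("pics/l5.png"); cv2.imwrite("pics/l5z.png",cv2.resize(im[70:220,180:390],None,fx=3.8,fy=3.8,interpolation=2))
p=imaging.read_camera("scene"); save(p,"s2"); im=cv2.imread("pics/s2.png"); cv2.imwrite("pics/s2z.png",cv2.resize(im[150:260,150:300],None,fx=5,fy=5,interpolation=2))
E
```

```text
[0.4449 0.2174 0.305 ]
dispenser 0.67 [282. 139.] [0.4435 0.2556 0.    ]
well_wide 0.74 [244. 148.] [0.4036 0.2567 0.1   ]
well_narrow 0.65 [328. 148.] [0.4934 0.2564 0.1   ]
lid_grip 0.98 [278. 193.] [0.4404 0.2163 0.14  ]
lid_hinge 0.84 [280.  94.] [0.4423 0.3133 0.1   ]
```

View pics/l5z.png

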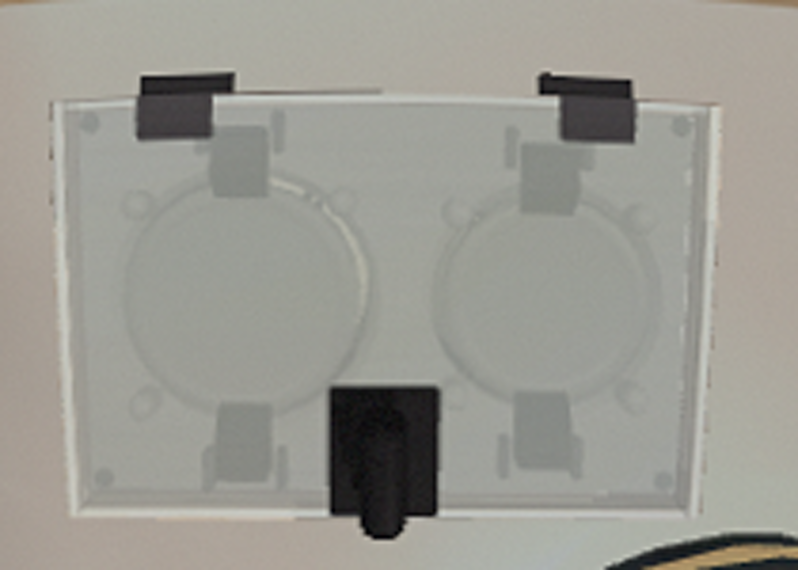

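View pics/s2z.png

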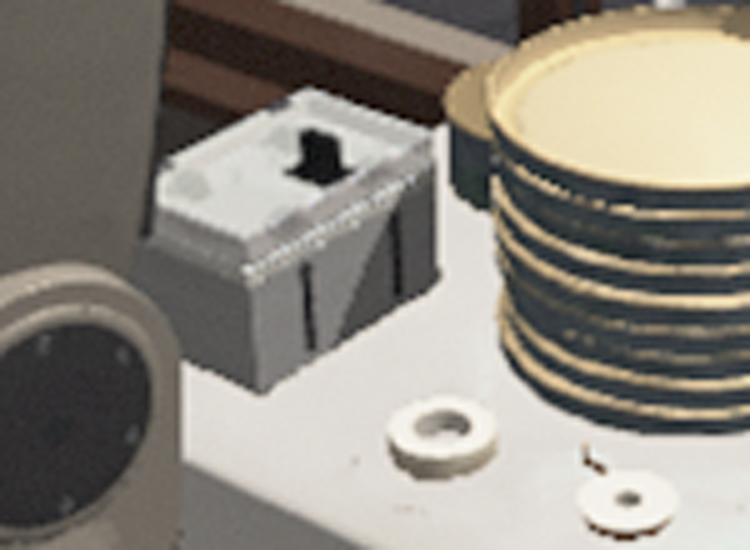

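```bash
python3 -c "
from station import bot
print(bot.hand_in())"
```

```text
the job is handed in; nothing more can be done
None
```

The dispenser is restocked and the job is handed in, at about 65.5 s on the robot's clock. I opened the dust lid to about 1.87 rad. Then I pressed three small tins into the narrow well and two large ones into the wide well, and closed the lid.

**Last checks:**
- **Tins:** the wrist picture taken before closing shows both tops under their catches and level with the deck. The picture through the closed lid shows the same. The top camera shows no tins left on the table.
- **Lid:** it was pressed down to its stop and looks the same as at the start.
- **Arm:** it stands clear of everything, at z = 0.305 m.
- **Bystanders:** none were touched, and those I could see looked unmoved; I did not measure their positions.

**What went wrong or disagreed:**
- **First press:** the first small tin popped back up because I had not pressed it deep enough. A second press held.
- **Lid angle:** I steered the lid towards 2.0 rad, but the later measurement put it at about 1.87 rad. That passes the 1.5 rad check but is short of fully open.
- **Closing force:** pressing the lid to its stop briefly put about 44 N on the wrist, through the fingers. The 40 N limit is for the arm and gripper body and the wrist limit is 120 N, so I expect this to pass.

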